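# Mount a wheel hub in its stand with the through-axle

### The job

Set the wheel hub from its saddle onto the ledges between the hub stand's two ears and let go of it, then fetch the axle from its green guarded holder. It can be reached only by its bare nose at first, so put it down on the wooden rest, or wherever is handy, and take it again by its red grip. Thread it in from the red side through the red ear, the hub and the blue ear until its shoulder meets the red ear, let go, and leave the torque wrench, pedal, bell and hanger where they lie.

Things in the scene. Friction and masses are not known exactly. Their poses are not given: they have to be found in the camera images.
- hub: Wheel hub, 100 mm long, 0.25 kg, axis = its y axis, origin at its centre, ends alike, roll is of no matter. Black barrel 40 mm across from y = -30 to +30 mm (grip here, across the axis); flanges 56 mm across, outer faces at y = +-34; end caps 26 mm across out to y = +-50. A 16 mm bore runs through. Starts level in the saddle, along the saddle's y.
- saddle: Hub's storage saddle, fixed: black base 60 (x) by 110 (y) by 8 mm, origin centre of its underside. Two grey V notches at y = +-43 mm (8 mm thick, 36 mm wide, tops at z = 47 mm) carry the hub's end caps with the hub's axis at z = 50 mm.
- stand: Hub stand, fixed: base 60 (x) by 150 (y) by 10 mm, origin centre of its underside. Two upright ears 40 mm wide in x, tops at z = 105 mm: red from y = +53 to +67 mm, blue from y = -67 to -53. Each has a 16 mm through hole along y at x = 0, z = 85 mm. The axle goes in from +y towards -y.
- axle: Straight axle 195 mm long, 0.15 kg; origin on its axis in the plane of its shoulder, roll is of no matter. Steel shaft 12 mm across runs 150 mm to -y (last 12 mm tapers to a 5 mm nose); red grip 20 mm across runs 45 mm to +y. Balances about 30 mm from the shoulder on the nose side. Starts level in the holder, axis 50 mm up, nose to the holder's -y.
- axle_nose (a point): The tip of the axle's nose, on its axis, 150 mm from the shoulder.
- holder: Green guarded channel, fixed: origin on the table under its open mouth (facing -y), 118 mm deep to +y, inner width 40 mm, closed back, barred roof from z = 80 to 84 mm. Over its base, V notches at y = 8 mm (tops z = 54) and 78 mm (tops z = 49) carry the axle at z = 50 mm.
- rest: Wooden put-down rest, fixed: base 50 (x) by 80 (y) by 8 mm, origin centre of its underside. Two V notches at y = +-30 mm (8 mm thick, 25 mm wide, tops at z = 54 mm) carry the axle's shaft along y with its axis at z = 50 mm. With the nose to -y and the shoulder at y = +45 mm the axle balances and its grip is free.
- torque_wrench: Bystander: steel torque wrench with black handle, about 240 mm long (y), 34 mm wide, 26 mm high, lying flat; origin middle of its underside.
- pedal: Bystander: chrome pedal, 76 (x) by 92 (y) by 26 mm plus an 18 mm threaded stub at +y; origin middle of its underside.
- bell: Bystander: green plastic bicycle bell, 54 mm in diameter, 41 mm high; origin middle of its underside.
- hanger: Bystander: blue aluminium derailleur hanger, flat, 77 mm long (y), about 37 mm wide, 7 mm thick; origin on its underside.
- stand_seat (a point): Midpoint between the stand's ears on the line of their holes (z = 85 mm): where the hub's centre belongs. Two aluminium V ledges at y = +-43 mm (8 mm thick, 36 mm wide, tops 3 mm below this point) carry the hub's end caps so that its bore lines up with the holes, with 3 mm end play each way. Free room between the ledges down to the base.
- red_mouth (a point): Centre of the hole at the red ear's outer face (slightly chamfered); the stand's +y axis points out of it. The axle's shoulder belongs here at the end.
- holder_mouth (a point): Middle of the holder's mouth at axle height (50 mm). At the start the shoulder is 55 mm inside and 95 mm of shaft stand out. To free the axle lift it about 10 mm (so that its grip clears the front notch; at most 18 mm), then draw it level at least 105 mm to the holder's -y.
There are look-alikes about, which are no part of the job. Leave any yellow look-alike of the stand alone.

How it is judged:
On the way, in this order (a step that is already met when the one before it is completed fails the run):
1. the hub lies in the stand's ledges, in line with the ear holes, let go of, while the axle is not yet in the red ear (x of hub in the frame of stand between -0.005 and 0.005 m and z of hub in the frame of stand between 0.08 and 0.09 m and y of hub in the frame of stand between -0.006 and 0.006 m and angle between the y axis of hub and the y axis of stand, either way round below 0.1 rad and contact force between the fingers and hub below 0.1 N and y of axle_nose in the frame of stand above 0.067 m), for 0.2 s.
2. the axle's nose has entered through the red ear well into the hub (x of hub in the frame of stand between -0.005 and 0.005 m and z of hub in the frame of stand between 0.08 and 0.09 m and y of hub in the frame of stand between -0.006 and 0.006 m and angle between the y axis of each of hub, axle and the y axis of stand, either way round below 0.1 rad and x of axle_nose in the frame of stand between -0.006 and 0.006 m and z of axle_nose in the frame of stand between 0.079 and 0.091 m and y of axle_nose in the frame of stand between -0.06 and 0 m).
At the end, for the whole second after the job is handed in: Hub axis within 5 mm of the line of the ear holes, between the ears; axle through red ear, hub and blue ear, its shoulder within 4 mm of the red ear's outer face; both at rest and let go; no bystander moved over 25 mm (x of hub in the frame of stand between -0.005 and 0.005 m and z of hub in the frame of stand between 0.08 and 0.09 m and y of hub in the frame of stand between -0.006 and 0.006 m and angle between the y axis of hub and the y axis of stand, either way round below 0.1 rad and x of axle_nose in the frame of stand between -0.006 and 0.006 m and z of axle_nose in the frame of stand between 0.079 and 0.091 m and x of axle in the frame of stand between -0.005 and 0.005 m and z of axle in the frame of stand between 0.08 and 0.09 m and y of axle in the frame of stand between 0.064 and 0.071 m and y of axle_nose in the frame of stand below -0.074 m and linear speed of each of axle, hub below 0.02 m/s); the robot touches nothing.
It fails at once if the torque wrench is pushed more than 25 mm from where it lay (distance of torque_wrench from where it was at the start of the episode above 0.025 m).
It fails at once if the pedal is pushed more than 25 mm from where it lay (distance of pedal from where it was at the start of the episode above 0.025 m).
It fails at once if the bell is pushed more than 25 mm from where it lay (distance of bell from where it was at the start of the episode above 0.025 m).
It fails at once if the hanger is pushed more than 25 mm from where it lay (distance of hanger from where it was at the start of the episode above 0.025 m).
It also fails if it takes over 72 s, if anything falls off the work surface, if the arm or the gripper's body presses on something with over 40 N, if the wrist force passes 120 N, or if a joint passes its speed limit or range.

### The arm

A 6-joint arm with a two-finger parallel gripper is mounted at the origin on the work surface. World frame = base frame: x ahead of the robot, y to its left, z up, the work surface at z = 0. Lengths are in m, angles in rad, forces in N, time in s.
With the tool pointing down it reaches from about 0.375 to 0.75 m from the base axis. Payload 9 kg.
Tool frame: the origin (TCP) lies at the very end of the fingers, on their centre line; the grasp point (between the pads) lies 19 mm behind it; z points along the fingers, y is the line along which they close (so a half turn about z gives the same grasp; the last joint's range is limited). The gripper opens to 85 mm and grips with 20 to 120 N. Pads are 22 mm wide; open, the fingers measure 114 mm over their backs; the gripper's body (76 mm by 85 mm) begins 54 mm behind the grasp point. The pads swing forward as they close: fully open they stand 13 mm farther back than shut.
Start: joints at [0.884, 0.104, 0.097, 1.564, 0, 1.353], TCP at [0.271, 0.535, 0.231] pointing down, gripper open.
Joint ranges: [-2.99, 2.99], [-0.84, 1.86], [-1.1, 1.16], [-1.84, 2.11], [-1.51, 1.56], [-3.14, 3.14]. Speed limits (rad/s): [2.22, 2.22, 2.57, 3.14, 3.14, 3.14].

### API

Orientations are given as a unit quaternion [x, y, z, w].
In Python, from workcell import manip gives the robot as it stands.
- The arm moves only by the tool step_arm, never from a script. Its argument "series" is text: rows parted by semicolons, each of 7 numbers parted by spaces: the turn, a rotation vector about the tool's x, y, z in rad, then the shift along the tool's x, y, z in m, then the finger opening in m, from 0 to 0.0854. In form: ax ay az dx dy dz fingers; .... A call has 1 to 10 rows; each row is the pose to reach, as a shift and turn from the pose commanded when the call began, along the tool's axes at that moment; what a row does not reach only later rows make up. A row lasts 1/10 s, in which the tool goes at most 50 mm and 8.59 degrees, less where a joint would pass 70% of its speed; a pose out of reach is approached as far as the arm can. A call with a gripper value outside its range is refused whole. The fingers move at their own pace and stop on an object; "newtons" is the grip in N (left out, the last holds). Time passes only in rows, so rows that repeat a pose let the fingers close. It gives the time, the measured TCP pose, the force, the opening and the grip force at its end, in the units of the state.
- manip.state(): the state, without advancing time (a new reading comes with each control period).
- manip.capture(name): name is "scene" or "top"; returns a dict with "frame" (420x560x3 uint8, red, green, blue), "K" (3x3 intrinsics, pixels), "world_to_cam" (4x4, takes a point from world to camera coordinates). Camera axes: x right, y down, z forward; pixel columns grow to the right and rows downward; lengths in m; the calibration is good to about 2 mm. A picture is of the moment at which its call begins. There is no depth.
- manip.sign_off(): hands the job in; it is judged then, once.
Trained networks look in a picture, given as the dict that the camera call returned (one of the last four; its "shot" number tells which), for a name from the list of things; names that differ only in an ending like _2 or _b are one class to them, and where a whole thing is asked for, a point or a joint stands for the part that bears it (a point fixed in the world has none). Each returns a list of dicts, best first, with "score" (0 to 1); they miss things now and then, are a little off and sometimes report something else, mostly with a low value. They report only what shows in the picture. A call takes as long as a camera call. They do not tell look-alikes from the thing itself.
- manip.outline_of(picture, thing): "pixels" (420x560 bool, what is visible of it) and "extent" ([left, top, width, height] in pixels, round what is visible of it).
The state is a dict: "clock": time; "joints": joint angles; "qd": joint speeds; "joint_torque": joint torques, N m; "tcp_pos": TCP position; "eef_rot": TCP orientation; "force": force on the tool from outside, world axes, zero at the start; "torque": the same for the moment, N m; "finger_gap": finger opening in m; "grip_force": force on a finger pad.
Only numpy, scipy, OpenCV 4.12 (cv2) and the standard library are available. Lean on these libraries where they do the work, as an engineer would, in place of code of your own. Each camera call takes 0.05 s, during which the arm holds its last target. There are 200 camera calls.

## Working session

There is one attempt and no reset: what is moved stays moved. The work goes in short steps, Python scripts to look and compute and a tool call to move; the robot and the scene stay as the last step left them, time stands still between calls to the robot, and variables do not carry over. Pictures are saved under pics/ and viewed, at most 10 in all, crops included, and the job is handed in when it is done.

Besides the shell and the picture viewer there is one more tool, called after ">>>" by a JSON object that holds its "name" and its "arguments", one argument or row to a line. step_arm: Moves the arm, as the interface text tells. Its arguments: {"type":"object","properties":{"series":{"type":"string"},"newtons":{"type":"number"}},"required":["series"]}

```bash
mkdir -p pics; ls
cat > h.py <<'E'
import numpy as np,cv2
from workcell import manip
from scipy.spatial.transform import Rotation as R
def save(p,name,crop=None,s=1):
    f=p["frame"][:,:,::-1]
    if crop: x,y,w,h=crop; f=f[y:y+h,x:x+w]
    f=cv2.resize(f,None,fx=s,fy=s,interpolation=cv2.INTER_CUBIC); cv2.imwrite("pics/"+name,f)
def ray(p,uv):
    T=np.array(p["world_to_cam"]);K=np.array(p["K"]);Rm=T[:3,:3]
    d=Rm.T@np.linalg.inv(K)@np.array([uv[0],uv[1],1.]);return -Rm.T@T[:3,3],d
def atz(p,uv,z):
    c,d=ray(p,uv);return c+d*(z-c[2])/d[2]
def proj(p,X):
    T=np.array(p["world_to_cam"]);X=np.atleast_2d(X);c=X@T[:3,:3].T+T[:3,3];q=c@np.array(p["K"]).T;return q[:,:2]/q[:,2:]
def tri(p1,a,p2,b):
    c1,d1=ray(p1,a);c2,d2=ray(p2,b);t=np.linalg.lstsq(np.c_[d1,-d2],c2-c1,rcond=None)[0]
    x=c1+t[0]*d1;y=c2+t[1]*d2;return (x+y)/2,np.linalg.norm(x-y)
E
python3 - <<'E'
from h import *
np.set_printoptions(precision=4,suppress=True)
for n in("scene","top"):
    p=manip.capture(n);save(p,n+"0.png",s=1.42)
    c,_=ray(p,(0,0));print(n,c,np.array(p["K"])[0,0])
    for t in["hub","saddle","stand","axle","holder","rest","torque_wrench","pedal","bell","hanger"]:
        for r in manip.outline_of(p,t)[:3]:
            m=r["pixels"];ys,xs=np.nonzero(m)
            if len(xs)==0: continue
            print(n,t,round(r["score"],2),r["extent"],xs.mean().round(1),ys.mean().round(1),atz(p,(xs.mean(),ys.mean()),.03)[:2])
s=manip.state();print(s)
E
```

```text
pics
scene [ 1.2022 -0.8847  0.9061] 418.01680586022997
scene hub 0.9 [186.1, 238.2, 32.5, 29.7] 200.2 252.8 [ 0.4263 -0.318 ]
scene saddle 0.66 [181.0, 252.9, 39.9, 27.3] 201.7 265.4 [ 0.4703 -0.3511]
scene stand 0.76 [270.2, 204.0, 36.0, 57.4] 287.6 235.9 [ 0.5799 -0.0856]
scene stand 0.71 [173.9, 193.3, 50.3, 50.5] 198.8 221.5 [ 0.3089 -0.2199]
scene stand 0.68 [109.4, 215.8, 50.1, 60.4] 135.8 247.1 [ 0.2562 -0.4285]
scene axle 0.7 [268.3, 208.6, 39.1, 49.1] 287.8 235.5 [ 0.5789 -0.0835]
scene axle 0.35 [319.7, 227.6, 50.3, 50.8] 345.3 252.9 [ 0.7637 -0.0332]
scene holder 0.66 [346.8, 151.0, 23.3, 36.9] 359.7 169.8 [0.547  0.4112]
scene rest 0.76 [289.6, 181.3, 19.3, 20.0] 299.1 193.3 [0.4626 0.1264]
scene rest 0.18 [322.1, 213.7, 13.8, 14.1] 329.1 220.9 [0.6376 0.0638]
scene torque_wrench 0.97 [321.1, 229.6, 49.1, 51.5] 346.1 251.9 [ 0.7631 -0.0277]
scene pedal 0.75 [214.2, 274.3, 41.0, 36.7] 233.4 289.5 [ 0.607  -0.3575]
scene bell 0.72 [184.1, 238.4, 29.6, 27.6] 199.6 252.7 [ 0.4247 -0.3187]
scene bell 0.61 [323.2, 213.7, 15.4, 12.7] 329.0 220.8 [0.6372 0.064 ]
scene hanger 0.6
[... 897 characters left out ...]
1]
top bell 0.74 [223.2, 170.8, 18.1, 17.7] 232.6 177.8 [0.6263 0.0759]
top hanger 0.64 [223.0, 130.8, 79.8, 13.2] 260.8 137.8 [ 0.7492 -0.012 ]
top hanger 0.58 [262.6, 243.0, 23.6, 12.3] 272.6 252.0 [ 0.3993 -0.038 ]
{'clock': 1.1, 'joints': array([ 0.8843,  0.1041,  0.0973,  1.5639, -0.    ,  1.3531]), 'qd': array([-0.0004,  0.0001, -0.0008,  0.0003, -0.0004, -0.002 ]), 'joint_torque': array([ -0.0016, -55.6772,  50.3769,   0.0011,  -0.0005,   0.    ]), 'tcp_pos': array([0.2711, 0.5353, 0.2313]), 'eef_rot': array([0.2323, 0.9727, 0.    , 0.    ]), 'force': array([-0.3399,  0.6401, -0.7094]), 'torque': array([ 0.011 , -0.026 , -0.0287]), 'grip_force': 0.0, 'finger_gap': 0.08504957782480425}
```

View pics/top0.png

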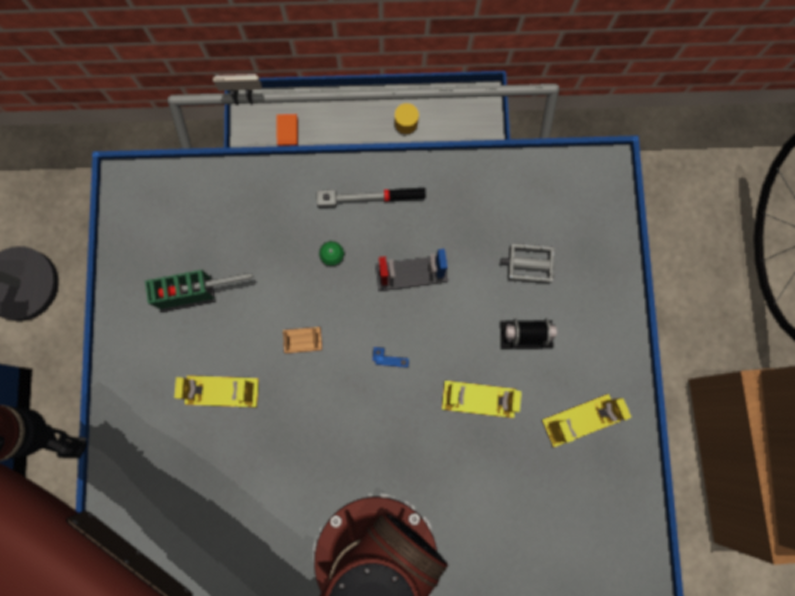

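View pics/scene0.png

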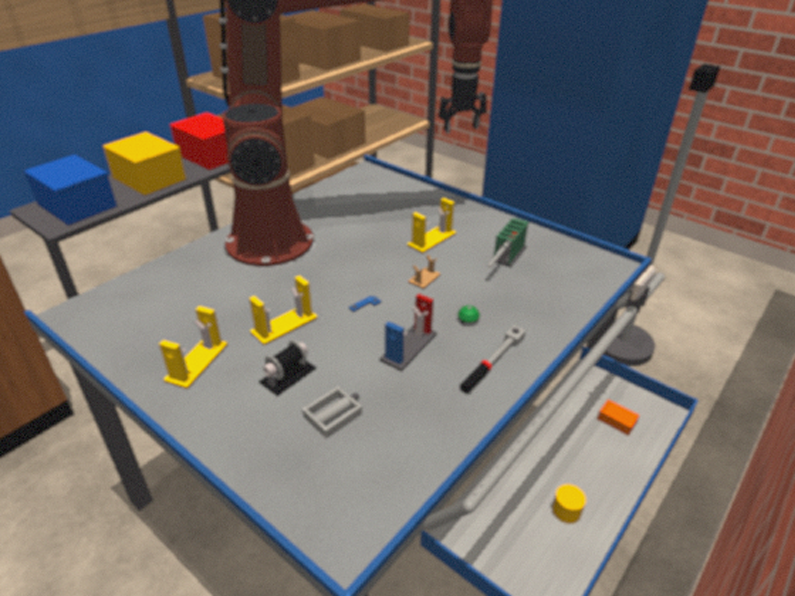

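```bash
cat > fit.py <<'E'
from h import *
from scipy.optimize import minimize
S=4
def box(x0,x1,y0,y1,z0,z1): return np.array([[x,y,z] for x in(x0,x1) for y in(y0,y1) for z in(z0,z1)])/1000
def cyl(r,y0,y1,z):
    a=np.linspace(0,2*np.pi,24,endpoint=False);return np.array([[r*np.cos(t),y,z+r*np.sin(t)] for t in a for y in(y0,y1)])/1000
hub=lambda z:[cyl(20,-30,30,z),cyl(28,-34,-30,z),cyl(28,30,34,z),cyl(13,-50,50,z)]
M=dict(stand=[box(-30,30,-75,75,0,10),box(-20,20,53,67,10,105),box(-20,20,-67,-53,10,105),box(-18,18,39,47,10,82),box(-18,18,-47,-39,10,82)],
 hub=hub(50),hubsaddle=hub(50)+[box(-30,30,-55,55,0,8),box(-18,18,39,47,8,47),box(-18,18,-47,-39,8,47)],
 rest=[box(-25,25,-40,40,0,8),box(-12.5,12.5,26,34,8,54),box(-12.5,12.5,-34,-26,8,54)],
 holder=[box(-24,24,0,122,0,84)])
def place(P,q): # q: x y yaw z
    c,s=np.cos(q[2]),np.sin(q[2]);return P@np.array([[c,-s,0],[s,c,0],[0,0,1]]).T+[q[0],q[1],q[3]]
def render(p,model,q,off,size):
    im=np.zeros((size[1]*S,size[0]*S),np.uint8)
    for P in model:
        u=(proj(p,place(P,q))-off+.5)*S-.5
        cv2.fillConvexPoly(im,cv2.convexHull(np.round(u*16).astype(np.int32)),1,shift=4)
    return im
def fit(model,views,q0,free):
    pre=[]
    for p,m in views:
        ys,xs=np.nonzero(m);off=np.array([xs.min()-12,ys.min()-12]);w=xs.max()-off[0]+12;h=ys.max()-off[1]+12
        t=cv2.resize(m[off[1]:off[1]+h,off[0]:off[0]+w].astype(np.float32),(w*S,h*S),interpolation=cv2.INTER_LINEAR)>.5
        pre.append((p,t,off,(w,h)))
    q0=np.array(q0,float)
    def c(v):
        q=q0.copy();q[free]+=v*np.array([.01,.01,.1,.01])[free];e=0
        for p,t,o,s in pre:
            r=render(p,model,q,o,s)>0;e-=(r&t).sum()/(r|t).sum()
        return e
    best=None
    for k in(1,-1):
        v=np.zeros(len(free))
        for _ in range(2):
            n=len(free);sim=np.vstack([v]+[v+k*np.eye(n)[i] for i in range(n)])
            r=minimize(c,v,method="Nelder-Mead",options=dict(initial_simplex=sim,xatol=.01,fatol=1e-4));v=r.x
        if best is None or r.fun<best.fun: best=r
    q=q0.copy();q[free]+=best.x*np.array([.01,.01,.1,.01])[free];return q,-best.fun/len(views)
def draw(img,p,model,q,off,s):
    for P in model:
        u=(proj(p,place(P,q))-off+.5)*s;cv2.polylines(img,[cv2.convexHull(np.round(u).astype(np.int32))],True,(0,255,255),1)
E
python3 - <<'E'
from fit import *
import pickle
np.set_printoptions(precision=4,suppress=True)
q0=dict(stand=[.58,-.09,0,0],hub=[.44,-.325,0,0],rest=[.445,.137,0,0],holder=[.56,.34,.1,0])
pt,ps=manip.capture("top"),manip.capture("scene")
def mask(p,t,q):
    rs=manip.outline_of(p,t);u=proj(p,[q[0],q[1],.03])[0]
    rs=[r for r in rs if r["pixels"].any()]
    r=min(rs,key=lambda r:np.hypot(*(np.array(np.nonzero(r["pixels"])).mean(1)[::-1]-u)));return r["pixels"]
out={};tiles=[]
for t in q0:
    mt,ms=mask(pt,t,q0[t]),mask(ps,t,q0[t])
    V=[(pt,mt),(ps,ms)]
    if t=="hub":
        for n in("hub",):
            print("hub only",fit(M["hub"],V,q0[t],[0,1,2]),fit(M["hub"],V,q0[t],[0,1,2,3]))
        V=[(pt,mt|mask(pt,"saddle",q0[t])),(ps,ms|mask(ps,"saddle",q0[t]))];m=M["hubsaddle"]
    else: m=M[t]
    q,e=fit(m,V,q0[t],[0,1,2]);print(t,q,e,"z free",fit(m,V,q,[0,1,2,3]))
    for i,v in enumerate(V): print("  single",i,fit(m,[v],q,[0,1]))
    out[t]=q
    for p in(pt,ps):
        o=np.round(proj(p,[q[0],q[1]-(.0 if t!="holder" else 0),.03])[0]-[40,35]).astype(int)
        f=np.ascontiguousarray(cv2.resize(p["frame"][o[1]:o[1]+70,o[0]:o[0]+80,::-1],None,fx=2.5,fy=4*.714*1.0,interpolation=cv2.INTER_CUBIC)) if 0 else cv2.resize(p["frame"][o[1]:o[1]+70,o[0]:o[0]+80,::-1],None,fx=2.5,fy=2.5,interpolation=cv2.INTER_CUBIC)
        g=f.copy();draw(g,p,m,q,o,2.5);tiles.append(np.vstack([f,g]))
cv2.imwrite("pics/fit.png",np.vstack([np.hstack(tiles[:4])[:300*2],]))
cv2.imwrite("pics/fit2.png",np.hstack(tiles[4:]))
pickle.dump((out,pt,ps),open("d.pkl","wb"))
E
```

```text
stand [ 0.5839 -0.0927  0.0935  0.    ] 0.9326910345509638 z free (array([ 0.5837, -0.0928,  0.0997,  0.0023]), np.float64(0.941449107554388))
  single 0 (array([ 0.584 , -0.0937,  0.0935,  0.    ]), np.float64(0.9510662824207493))
  single 1 (array([ 0.5823, -0.0897,  0.0935,  0.    ]), np.float64(0.9394648651524017))
hub only (array([ 0.4451, -0.3306,  0.0029,  0.    ]), np.float64(0.9176927797142076)) (array([ 0.4452, -0.3307, -0.0067,  0.0008]), np.float64(0.9197050813998104))
hub [ 0.4436 -0.33    0.0339  0.    ] 0.8742409715645865 z free (array([ 0.4436, -0.33  ,  0.0339,  0.    ]), np.float64(0.8743056387546075))
  single 0 (array([ 0.445 , -0.3308,  0.0339,  0.    ]), np.float64(0.8199063231850117))
  single 1 (array([ 0.4436, -0.33  ,  0.0339,  0.    ]), np.float64(0.9316957835281755))
rest [0.4473 0.1417 0.0563 0.    ] 0.8935497046253655 z free (array([0.4472, 0.1415, 0.0557, 0.0023]), np.float64(0.9020480438304159))
  single 0 (array([0.4476, 0.1416, 0.0563, 0.    ]), np.float64(0.9375570329813584))
  single 1 (array([0.445 , 0.1448, 0.0563, 0.    ]), np.float64(0.8707888249794576))
holder [0.5666 0.3277 0.1962 0.    ] 0.41167355371900827 z free (array([ 0.5644,  0.3316,  0.1861, -0.0027]), np.float64(0.4127756496531732))
  single 0 (array([0.5666, 0.3277, 0.1962, 0.    ]), np.float64(-0.0))
  single 1 (array([0.5666, 0.3277, 0.1962, 0.    ]), np.float64(0.8233471074380165))
```

View pics/fit.png

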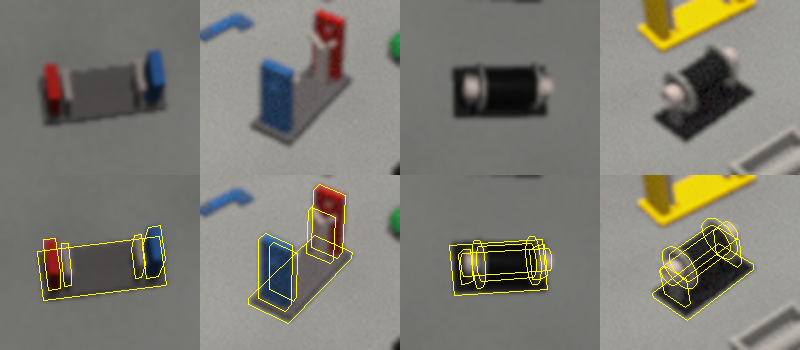

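View pics/fit2.png

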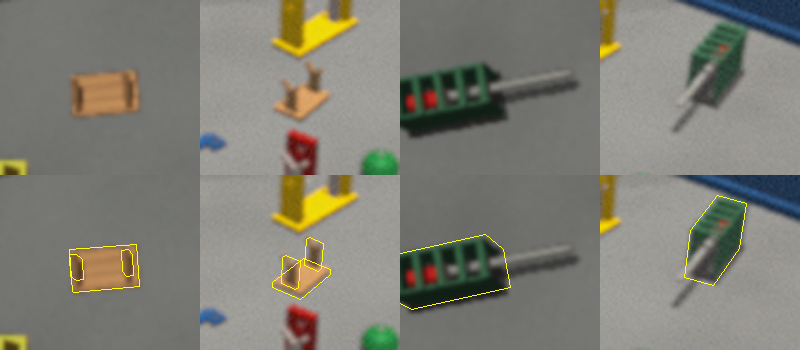

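```bash
cat > g.py <<'E'
from h import *
import sys
np.set_printoptions(precision=4,suppress=True)
def go(*ts):
    s=manip.state();R0=R.from_quat(s["eef_rot"])
    print("t",s["clock"],"tcp",s["tcp_pos"],"gap",round(s["finger_gap"],4),"j",s["joints"],"F",s["force"])
    for x,y,z,a in ts:
        Y=np.array([np.cos(a),np.sin(a),0]);Z=np.array([0,0,-1.]);Rt=R.from_matrix(np.c_[np.cross(Y,Z),Y,Z])
        print((x,y,z,a),(R0.inv()*Rt).as_rotvec().round(3)+0,R0.inv().apply(np.array([x,y,z])-s["tcp_pos"]).round(4))
if __name__=="__main__": go(*[tuple(map(float,a.split(","))) for a in sys.argv[1:]])
E
python3 g.py .5,.1,.25,.5 .48,-.15,.22,.015 .445,-.33,.15,.015 .445,-.33,.027,.015
python3 - <<'E'
from fit import *
import pickle
out,pt,ps=pickle.load(open("d.pkl","rb"))
np.set_printoptions(precision=4,suppress=True)
# axle shaft in top: bright grey outside holder: find axle mask
r=manip.capture("top");rs=manip.outline_of(r,"axle")
for k in rs: 
    print(k["score"],k["extent"])
m=rs[0]["pixels"]
f=r["frame"].astype(int);g=f.min(2)
u0=proj(r,[.58,.30,.05])[0];print("approx",u0)
# column scan: bright ridge
for c in range(142,182,2):
    col=g[185:215,c].astype(float);b=np.median(f[170:185,c].min(1));w=np.clip(col-b-15,0,None)
    print(c,(w.sum()>0) and round((w*np.arange(185,215)).sum()/w.sum(),2),col.max(),b,m[:,c].any() and np.nonzero(m[:,c])[0].mean())
E
```

```text
t 1.7 tcp [0.2711 0.5353 0.2313] gap 0.0851 j [ 0.8843  0.1041  0.0973  1.5639 -0.      1.3531] F [ 0.4867  0.657  -0.1223]
(0.5, 0.1, 0.25, 0.5) [0.    0.    0.602] [-0.4009 -0.2849 -0.0187]
(0.48, -0.15, 0.22, 0.015) [0.    0.    1.087] [-0.496  -0.517   0.0113]
(0.445, -0.33, 0.15, 0.015) [0.    0.    1.087] [-0.5461 -0.6934  0.0813]
(0.445, -0.33, 0.027, 0.015) [0.    0.    1.087] [-0.5461 -0.6934  0.2043]
0.76 [112.3, 193.8, 64.9, 16.9]
0.34 [261.6, 244.1, 24.7, 10.7]
approx [156.3433 193.5207]
142 False 105.0 105.0 False
144 False 106.0 106.0 199.0
146 199.0 122.0 106.0 199.5
148 199.0 122.0 106.0 198.5
150 198.0 123.0 107.0 198.5
152 198.0 124.0 107.0 198.0
154 False 122.0 108.0 197.5
156 197.0 127.0 110.0 197.0
158 False 125.0 110.0 197.0
160 False 125.0 110.0 196.5
162 196.0 128.0 110.0 196.5
164 False 124.0 110.0 195.5
166 195.0 127.0 109.0 195.5
168 195.0 127.0 109.0 195.0
170 False 124.0 109.0 194.5
172 194.0 129.0 109.0 194.0
174 False 122.0 108.0 194.0
176 False 115.0 108.0 193.5
178 False 115.0 108.0 False
180 False 115.0 107.0 False
```

>>> {"name": "step_arm", "arguments": {
  "series": "0 0 0.6 -0.4 -0.285 -0.02 0.085;0 0 0.6 -0.4 -0.285 -0.02 0.085;0 0 0.6 -0.4 -0.285 -0.02 0.085;0 0 0.6 -0.4 -0.285 -0.02 0.085;0 0 0.6 -0.4 -0.285 -0.02 0.085;0 0 0.6 -0.4 -0.285 -0.02 0.085;0 0 0.6 -0.4 -0.285 -0.02 0.085;0 0 0.6 -0.4 -0.285 -0.02 0.085;0 0 0.9 -0.45 -0.4 -0.01 0.085;0 0 1.0 -0.496 -0.5 0 0.085"
}}

```text
clock: 2.8
tcp_pos: [0.4699, 0.0803, 0.2435]
eef_rot: [0.634, 0.773, 0.0, 0.0]
force: [1.4, 0.5, -0.0]
finger_gap: 0.0849
grip_force: 0.0
```

```bash
python3 g.py .48,-.15,.22,.015 .445,-.33,.13,.015 .445,-.33,.027,.015
python3 - <<'E'
from h import *
import pickle
out,pt,ps=pickle.load(open("d.pkl","rb"))
a=atz(pt,(150,198.4),.05);b=atz(pt,(174,193.9),.05);print(a,b,np.arctan2(*(b-a)[1::-1]),atz(pt,(177.3,193.5),.05))
E
```

```text
t 2.8 tcp [0.4699 0.0803 0.2435] gap 0.0849 j [-0.1062 -0.2713 -0.2368  1.6043  0.0001  1.2684] F [ 1.3777  0.5218 -0.0281]
(0.48, -0.15, 0.22, 0.015) [0.001 0.    0.181] [-0.2278 -0.0349  0.0235]
(0.445, -0.33, 0.13, 0.015) [0.001 0.    0.181] [-0.3975 -0.1044  0.1135]
(0.445, -0.33, 0.027, 0.015) [0.001 0.    0.181] [-0.3975 -0.1045  0.2165]
[0.56584521 0.31851236 0.05      ] [0.57732688 0.24788533 0.05      ] -1.4096385584209052 [0.57824812 0.23815486 0.05      ]
```

>>> {"name": "step_arm", "arguments": {
  "series": "0 0 0.15 -0.05 -0.01 0.01 0.085;0 0 0.18 -0.1 -0.02 0.02 0.085;0 0 0.18 -0.15 -0.03 0.03 0.085;0 0 0.18 -0.2 -0.04 0.04 0.085;0 0 0.18 -0.25 -0.055 0.06 0.085;0 0 0.18 -0.3 -0.07 0.08 0.085;0 0 0.18 -0.35 -0.09 0.1 0.085;0 0 0.18 -0.39 -0.1 0.115 0.085;0 0 0.18 -0.398 -0.104 0.115 0.085;0 0 0.18 -0.398 -0.104 0.115 0.085"
}}

```text
clock: 3.8
tcp_pos: [0.4457, -0.3313, 0.1265]
eef_rot: [0.701, 0.713, -0.0, -0.001]
force: [-0.2, 2.4, -0.1]
finger_gap: 0.0851
grip_force: 0.0
```

Run:
```python
from fit import *
from g import go
a,b=manip.capture("top"),manip.capture("scene")
T=[]
for p in(a,b):
    o=np.round(proj(p,[.445,-.33,.06])[0]-[40,35]).astype(int)
    T.append(cv2.resize(p["frame"][o[1]:o[1]+70,o[0]:o[0]+80,::-1],None,fx=5,fy=5,interpolation=cv2.INTER_CUBIC))
cv2.imwrite("pics/hubg.png",np.hstack(T))
go((.445,-.33,.13,.015),(.445,-.33,.027,.015))
```

```text
t 3.9 tcp [ 0.4469 -0.3286  0.128 ] gap 0.0851 j [-0.8701 -0.0266 -0.2238  1.3745  0.0003  0.68  ] F [ 0.6389  0.3881 -0.1045]
(0.445, -0.33, 0.13, 0.015) [ 0.    -0.001  0.006] [-0.0013 -0.0019 -0.002 ]
(0.445, -0.33, 0.027, 0.015) [ 0.    -0.001  0.006] [-0.0014 -0.0019  0.101 ]
```

View pics/hubg.png

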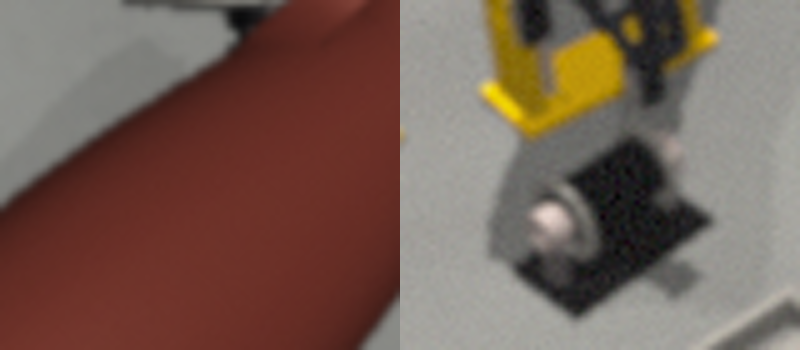

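>>> {"name": "step_arm", "arguments": {
  "series": "0 0 0 -0.001 -0.002 0.04 0.085;0 0 0 -0.001 -0.002 0.075 0.085;0 0 0 -0.001 -0.002 0.095 0.085;0 0 0 -0.001 -0.002 0.101 0.085;0 0 0 -0.001 -0.002 0.101 0.085;0 0 0 -0.001 -0.002 0.101 0.03;0 0 0 -0.001 -0.002 0.101 0.03;0 0 0 -0.001 -0.002 0.101 0.03;0 0 0 -0.001 -0.002 0.101 0.03;0 0 0 -0.001 -0.002 0.101 0.03",
  "newtons": 50
}}

```text
clock: 4.9
tcp_pos: [0.4451, -0.3301, 0.0287]
eef_rot: [0.7, 0.714, -0.001, 0.0]
force: [-5.0, 2.1, 9.3]
finger_gap: 0.0383
grip_force: 49.7
```

```bash
python3 g.py .445,-.33,.15,.015 .583,-.0935,.15,.095
```

```text
t 4.9 tcp [ 0.4451 -0.3301  0.0287] gap 0.0383 j [-0.8736  0.0316 -0.3495  1.189  -0.001   0.6763] F [-4.9696  2.1398  9.3105]
(0.445, -0.33, 0.15, 0.015) [0.    0.001 0.006] [-0.0001 -0.0002 -0.1213]
(0.583, -0.0935, 0.15, 0.095) [ 0.     0.001 -0.074] [ 0.2335  0.1428 -0.1216]
```

>>> {"name": "step_arm", "arguments": {
  "series": "0 0 0 0 0 -0.01 0.03;0 0 0 0 0 -0.03 0.03;0 0 0 0 0 -0.06 0.03;0 0 0 0 0 -0.1 0.03;0 0 -0.02 0.03 0.02 -0.13 0.03;0 0 -0.04 0.07 0.05 -0.135 0.03;0 0 -0.06 0.11 0.07 -0.135 0.03;0 0 -0.074 0.15 0.095 -0.135 0.03;0 0 -0.074 0.19 0.12 -0.135 0.03;0 0 -0.074 0.22 0.135 -0.135 0.03"
}}

```text
clock: 5.9
tcp_pos: [0.5765, -0.1039, 0.1628]
eef_rot: [0.672, 0.741, 0.0, 0.0]
force: [0.4, -0.5, -2.8]
finger_gap: 0.0383
grip_force: 50.5
```

```bash
python3 g.py .583,-.0935,.16,.095
```

```text
t 5.9 tcp [ 0.5765 -0.1039  0.1628] gap 0.0383 j [-0.4018  0.0575 -0.0758  1.4372  0.0007  1.0715] F [ 0.3652 -0.5214 -2.7926]
(0.583, -0.0935, 0.16, 0.095) [0.001 0.    0.002] [0.0097 0.0075 0.0028]
```

>>> {"name": "step_arm", "arguments": {
  "series": "0 0 0 0.01 0.0075 0.003 0.03;0 0 0 0.01 0.0075 0.003 0.03;0 0 0 0.01 0.0075 0.003 0.03"
}}

```text
clock: 6.2
tcp_pos: [0.5816, -0.0964, 0.1593]
eef_rot: [0.672, 0.74, -0.0, -0.0]
force: [-0.1, -0.5, -2.5]
finger_gap: 0.0383
grip_force: 50.5
```

Run:
```python
from fit import *
from g import go
import pickle
out,pt,ps=pickle.load(open("d.pkl","rb"))
a,b=manip.capture("top"),manip.capture("scene")
go((.583,-.0935,.16,.095))
for p in(a,b):
    for r in manip.outline_of(p,"hub")[:2]:
        m=r["pixels"]; print(r["score"],r["extent"])
        if r is not None and m.any():
            try: print(fit(M["hub"],[(p,m)],[.583,-.0935,.095,.131],[0,1,2]))
            except Exception as e: print(e)
T=[]
for p in(a,b):
    o=np.round(proj(p,[.583,-.093,.12])[0]-[40,50]).astype(int)
    g=cv2.resize(p["frame"][o[1]:o[1]+100,o[0]:o[0]+80,::-1],None,fx=5,fy=5,interpolation=cv2.INTER_CUBIC)
    draw(g,p,M["stand"],out["stand"],o,5);draw(g,p,hub(181),[.583,-.0935,.095,0],o,5);T.append(g)
cv2.imwrite("pics/hs.png",np.hstack(T))
```

```text
t 6.3 tcp [ 0.5815 -0.0971  0.1594] gap 0.0382 j [-0.387   0.0703 -0.0685  1.432  -0.0002  1.0892] F [-0.6566  0.0258 -2.9489]
(0.583, -0.0935, 0.16, 0.095) [0. 0. 0.] [ 0.0035  0.0018 -0.0006]
0.86 [270.7, 188.9, 17.4, 22.8]
(array([ 0.5689, -0.099 ,  0.5276,  0.131 ]), np.float64(0.5410280754102808))
```

View pics/hs.png

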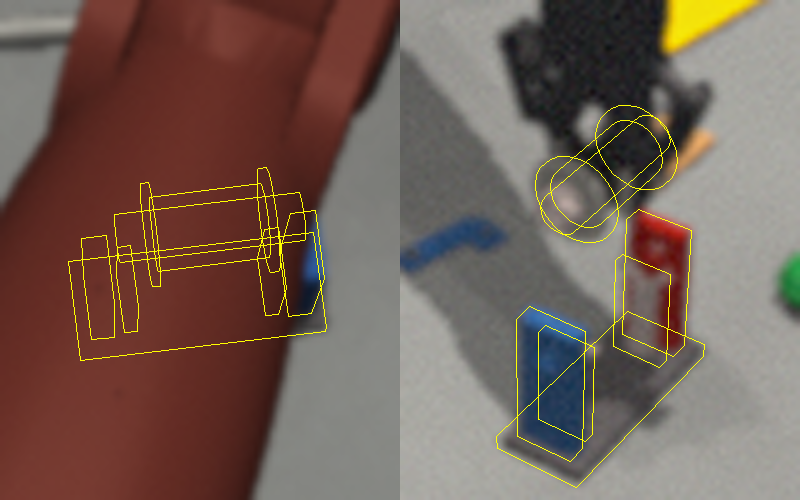

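Run:
```python
from fit import *
import pickle
np.set_printoptions(precision=4,suppress=True)
out,pt,ps=pickle.load(open("d.pkl","rb"))
q=out["stand"];V=[]
for p in(pt,ps):
    o=np.round(proj(p,[q[0],q[1],.05])[0]).astype(int);w=np.zeros((420,560),bool);w[o[1]-35:o[1]+35,o[0]-30:o[0]+24]=1
    f=p["frame"].astype(int);r=(f[...,0]-f[...,2]);V.append((p,w&(np.abs(r)>30)))
    n,l,st,ce=cv2.connectedComponentsWithStats(V[-1][1].astype(np.uint8));print(st[1:],ce[1:])
    keep=[i for i in range(1,n) if st[i,4]>60];V[-1]=(p,np.isin(l,keep))
E_=M["stand"][1:3]
for z in([0,1,2],[0,1,2,3]): print(fit(E_,V,q,z))
for v in V: print(fit(E_,[v],q,[0,1]),fit(E_,[v],q,[0,1,2]))
```

```text
[[308 175   5  16  71]
 [266 180   8  20 114]] [[310.1972 181.9155]
 [269.6491 188.4912]]
[[288 198  17   5  55]
 [292 206  14  29 233]
 [257 208  11   7  55]
 [292 224   1   1   1]
 [272 226  12  30 299]] [[295.9091 199.4   ]
 [299.2146 218.0944]
 [261.6    211.1273]
 [292.     224.    ]
 [277.2274 240.2074]]
(array([ 0.5854, -0.0935,  0.0909,  0.    ]), np.float64(0.6511093898287859))
(array([ 0.5863, -0.0941,  0.093 ,  0.0061]), np.float64(0.6779504373335027))
(array([ 0.5859, -0.0945,  0.0935,  0.    ]), np.float64(0.6176670441676104)) (array([ 0.5877, -0.0946,  0.1228,  0.    ]), np.float64(0.6216095045953822))
(array([ 0.5822, -0.0882,  0.0935,  0.    ]), np.float64(0.7555416517697533)) (array([ 0.5818, -0.088 ,  0.0801,  0.    ]), np.float64(0.7573067957683343))
```

Run:
```python
from fit import *
import pickle
np.set_printoptions(precision=4,suppress=True,linewidth=200)
out,pt,ps=pickle.load(open("d.pkl","rb"))
b=manip.capture("scene");t=manip.state()["tcp_pos"];print(t)
q=[t[0],t[1],.095,0]
c=proj(b,place(np.array([[0,-.05,t[2]+.0213]]),q))[0];print("cap pred",c)
o=np.round(c).astype(int);g=b["frame"].astype(int).sum(2)//3
print(o-9);print(g[o[1]-9:o[1]+10,o[0]-9:o[0]+10])
def pr(p,ch,y,h=.105,dx=10,dy=9):
    u=proj(p,place(np.array([[0,y,h]]),out["stand"]))[0];o=np.round(u).astype(int);f=p["frame"].astype(int)
    print(ch,"pred",u,"org",o-[dx,dy]);d=f[...,ch]-f[...,2-ch];print(d[o[1]-dy:o[1]+dy+1,o[0]-dx:o[0]+dx+1])
pr(ps,2,-.06);pr(ps,0,.06);pr(pt,2,-.06,.105,8,10);pr(pt,0,.06,.105,8,10)
```

```text
[ 0.5816 -0.0969  0.1595]
cap pred [277.0753 207.8305]
[268 199]
[[136 145 151 151 147 133 109  94  92  91  93  93  93  94  93  92  87  69  45]
 [126 147 148 152 142 127 103  97  92  94  92  98  91  92  90  94  94  92  79]
 [110 133 147 151 144 118  98  90  96 102 106 106 102  93  95  91 102 111 102]
 [ 97 111 131 144 141 118 102  97 112 122 133 131 119 114  95  92  99 110 112]
 [ 95 103 117 138 139 124 116 111 127 135 144 141 140 126 110  89  94 106 109]
 [ 94  98 105 127 139 134 121 118 123 137 149 150 151 137 119  99  92  92 100]
 [ 96  96 100 117 131 136 123 115 113 124 141 166 168 153 131 109  94  93  99]
 [ 99  98  96 106 122 133 122 110 114 116 131 153 165 156 138 117  96  91  95]
 [ 98  97  97 100 110 119 117 114 114 121 122 128 141 143 133 110  95  93  93]
 [100  98  96 101 102 106 111 116 122 127 126 118 123 123 110 103  90  86  94]
 [ 98  95  96  96  99 103 106 117 123 129 122 118 108 104  95  94  86  92  92]
 [ 97  94  97  95  99  98 108 121 127 130 123 114  99  96  86  86  88  89  93]
 [ 94  96  98  98 101 101 108 121 133 134 128 120 104  94  92  89  89  93 105]
 [ 82  8
[... 6222 characters left out ...]
  2   2   4  16  62 108 125 128 119  81  34  16  16  15   9]
 [  4   3   3   3   3  15  58 107 125 127 119  84  36  15  15  15  11]
 [  3   4   4   3   3  12  52 104 124 127 121  95  46  16  15  16  11]
 [  4   4   3   2   3   8  45 100 124 127 124 108  56  18  15  15  12]
 [  3   3   3   3   3   7  39  97 121 126 126 114  63  19  15  15  12]
 [  4   4   4   3   3   5  31  85 112 118 118 108  63  20  13  15  13]
 [  4   4   3   4   3   5  20  59  82  87  87  76  44  16  12  12  11]
 [  3   4   3   3   3   4   9  33  50  53  51  41  24  11   8   9   7]
 [  4   3   4   3   3   3   6  22  35  38  37  29  18   8   5   4   4]
 [  3   4   3   3   3   3   5  18  31  37  37  29  18   8   3   3   4]]
```

Run:
```python
from fit import *
import pickle
np.set_printoptions(precision=4,suppress=True,linewidth=200)
out,pt,ps=pickle.load(open("d.pkl","rb"));q=out["stand"]
res={}
for nm,p,th in(("top",pt,(50,66)),("scene",ps,(82,105))):
    for ch,y,t in((2,-.06,th[0]),(0,.06,th[1])):
        u=proj(p,place(np.array([[0,y,.105]]),q))[0];o=np.round(u).astype(int)
        f=p["frame"].astype(np.float32);d=f[...,ch]-f[...,2-ch]
        s=8;r=14;w=cv2.resize(d[o[1]-r:o[1]+r+1,o[0]-r:o[0]+r+1],None,fx=s,fy=s,interpolation=cv2.INTER_LINEAR)
        n,l,st,ce=cv2.connectedComponentsWithStats((w>t).astype(np.uint8));i=l[tuple(np.array(w.shape)//2)] or 1+np.argmax(st[1:,4])
        c=(ce[i]+.5)/s-.5+o-r;X=atz(p,c,.105);res[nm,y]=c,p
        print(nm,y,"area px",st[i,4]/s/s,"c",c,"pred",u,X)
        # expected area
        P=M["stand"][1 if y>0 else 2];print("   exp area",cv2.contourArea(cv2.convexHull(proj(p,place(P[P[:,2]>.1],q)).astype(np.float32))))
for y in(-.06,.06):
    print("tri",tri(pt,res["top",y][0],ps,res["scene",y][0]))
```

```text
top -0.06 area px 67.0 c [311.1359 182.0633] pred [310.9295 181.5901] [ 0.5881 -0.153   0.105 ]
   exp area 67.47835662774742
top 0.06 area px 70.34375 c [269.6163 187.5852] pred [269.0388 186.6378] [ 0.5755 -0.0345  0.105 ]
   exp area 67.79078160808422
scene -0.06 area px 24.578125 c [277.3802 229.856 ] pred [276.5256 229.4502] [ 0.5927 -0.1522  0.105 ]
   exp area 40.69681303109974
scene 0.06 area px 26.953125 c [298.6072 209.9452] pred [298.1197 209.4646] [ 0.581 -0.034  0.105]
   exp area 33.76536343456246
tri (array([ 0.59  , -0.1519,  0.103 ]), np.float64(0.003717340893673241))
tri (array([ 0.5777, -0.0331,  0.1024]), np.float64(0.004343428443525995))
```

Run:
```python
from fit import *
b=manip.capture("scene");t=manip.state()["tcp_pos"];c=np.round(proj(b,[t[0],t[1],t[2]+.02])[0]).astype(int)
o=c-[20,22];s=13
g=cv2.resize(b["frame"][o[1]:o[1]+44,o[0]:o[0]+40,::-1],None,fx=s,fy=s,interpolation=cv2.INTER_CUBIC)
f=g.copy()
def circ(r,y,col):
    P=cyl(r,y,y,t[2]*1000+21.3);u=(proj(b,place(P,[t[0],t[1],.095,0]))-o+.5)*s
    cv2.polylines(f,[cv2.convexHull(np.round(u).astype(np.int32))],True,col,1)
circ(13,-50,(0,255,255));circ(28,-34,(0,255,0));circ(28,34,(255,255,0));circ(13,50,(255,0,255))
cv2.imwrite("pics/cap.png",cv2.resize(np.hstack([g,f]),None,fx=.76,fy=.76))
```

```text
(no output)
```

View pics/cap.png

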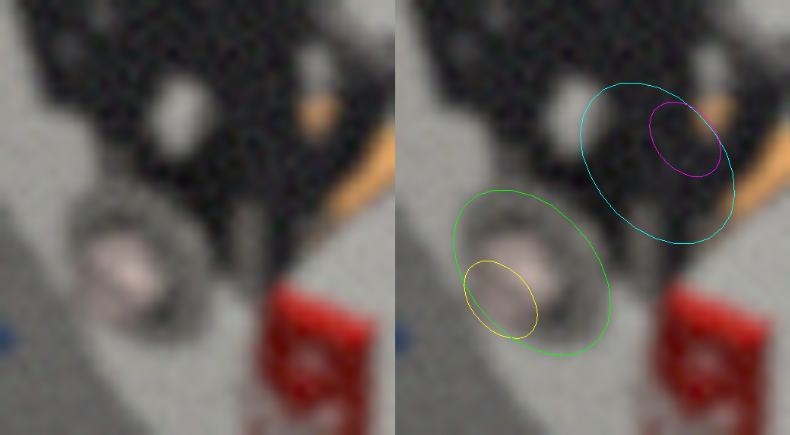

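```bash
python3 g.py .583,-.0935,.16,.097 .583,-.0935,.1,.097 .583,-.0935,.067,.097
```

```text
t 6.5 tcp [ 0.5817 -0.0968  0.1595] gap 0.038 j [-0.3865  0.0704 -0.0684  1.4318  0.      1.0897] F [ 0.5986  0.495  -2.3402]
(0.583, -0.0935, 0.16, 0.097) [ 0.     0.    -0.002] [ 0.0031  0.0016 -0.0005]
(0.583, -0.0935, 0.1, 0.097) [ 0.     0.    -0.002] [0.0032 0.0016 0.0595]
(0.583, -0.0935, 0.067, 0.097) [ 0.     0.    -0.002] [0.0032 0.0016 0.0925]
```

>>> {"name": "step_arm", "arguments": {
  "series": "0 0 -0.002 0.003 0.0015 0.01 0.03;0 0 -0.002 0.003 0.0015 0.03 0.03;0 0 -0.002 0.003 0.0015 0.045 0.03;0 0 -0.002 0.003 0.0015 0.06 0.03;0 0 -0.002 0.003 0.0015 0.068 0.03;0 0 -0.002 0.003 0.0015 0.075 0.03;0 0 -0.002 0.003 0.0015 0.075 0.03;0 0 -0.002 0.003 0.0015 0.075 0.03"
}}

```text
clock: 7.3
tcp_pos: [0.5834, -0.0929, 0.0848]
eef_rot: [0.672, 0.741, 0.0, 0.0]
force: [1.2, 0.2, -2.2]
finger_gap: 0.0384
grip_force: 50.5
```

>>> {"name": "step_arm", "arguments": {
  "series": "0 0 0 0 0 0.006 0.03;0 0 0 0 0 0.011 0.03;0 0 0 0 0 0.015 0.03;0 0 0 0 0 0.018 0.03;0 0 0 0 0 0.02 0.03;0 0 0 0 0 0.02 0.03"
}}

```text
clock: 7.9
tcp_pos: [0.5842, -0.0929, 0.0655]
eef_rot: [0.671, 0.741, 0.001, 0.001]
force: [2.0, 2.4, 2.8]
finger_gap: 0.0386
grip_force: 50.5
```

>>> {"name": "step_arm", "arguments": {
  "series": "0 0 0 0 0 0.001 0.06;0 0 0 0 0 0.001 0.06;0 0 0 0 0 0.001 0.075;0 0 0 0 0 0.001 0.075;0 0 0 0 0 -0.01 0.085;0 0 0 0 0 -0.04 0.085;0 0 0 0 0 -0.08 0.085;0 0 0 0 0 -0.12 0.085;0 0 0 0 0 -0.16 0.085"
}}

```text
clock: 8.8
tcp_pos: [0.5829, -0.0927, 0.2269]
eef_rot: [0.672, 0.741, 0.0, 0.0]
force: [0.8, -0.5, -0.5]
finger_gap: 0.0851
grip_force: 0.0
```

```bash
python3 g.py .572,.10,.22,.16 .570,.275,.13,.16
```

```text
t 8.8 tcp [ 0.5829 -0.0927  0.2269] gap 0.0851 j [-0.3791  0.0722  0.0556  1.5534  0.0001  1.0937] F [ 0.8072 -0.508  -0.4682]
(0.572, 0.1, 0.22, 0.16) [ 0.001  0.    -0.062] [0.1928 0.008  0.0068]
(0.57, 0.275, 0.13, 0.16) [ 0.001  0.    -0.062] [0.3672 0.0231 0.0968]
```

>>> {"name": "step_arm", "arguments": {
  "series": "0 0 -0.02 0.05 0 0 0.085;0 0 -0.06 0.1 0.005 0 0.085;0 0 -0.06 0.15 0.01 0 0.085;0 0 -0.06 0.2 0.01 0 0.085;0 0 -0.06 0.25 0.015 0.01 0.085;0 0 -0.06 0.3 0.02 0.03 0.085;0 0 -0.06 0.34 0.023 0.06 0.085;0 0 -0.06 0.367 0.023 0.09 0.085;0 0 -0.06 0.37 0.023 0.1 0.085;0 0 -0.06 0.37 0.023 0.1 0.085"
}}

```text
clock: 9.8
tcp_pos: [0.5684, 0.2781, 0.1228]
eef_rot: [0.648, 0.761, -0.001, -0.001]
force: [0.5, -0.7, -0.2]
finger_gap: 0.0852
grip_force: 0.0
```

Run:
```python
from fit import *
from g import go
import pickle
np.set_printoptions(precision=4,suppress=True)
out,pt,ps=pickle.load(open("d.pkl","rb"))
a,b=manip.capture("top"),manip.capture("scene")
go((.5697,.2893,.12,.161),(.5697,.2893,.03,.161))
for n,p in(("top",a),("scene",b)):
    for r in manip.outline_of(p,"hub")[:1]:
        q=fit(M["hub"],[(p,r["pixels"])],[.583,-.093,.097,.035],[0,1,2]);print(n,r["score"],q)
# scene shaft check: axle at z .05, overlay
sh=np.array([.554,.386]);d=np.array([.160,-.987])
g=[]
for p in(ps,b):
    u=[proj(p,[*(sh+d*s),.05])[0] for s in(.055,.098,.150)];print(u)
    o=np.round(u[1]).astype(int)-[25,25]
    f=cv2.resize(p["frame"][o[1]:o[1]+50,o[0]:o[0]+50,::-1],None,fx=8,fy=8,interpolation=cv2.INTER_CUBIC)
    for x in u: cv2.circle(f,tuple(np.round((x-o+.5)*8).astype(int)),3,(0,255,255),1)
    g.append(f)
cv2.imwrite("pics/ax.png",np.hstack(g))
```

```text
t 9.9 tcp [0.5705 0.2771 0.1258] gap 0.085 j [ 0.2465  0.212   0.0243  1.3817 -0.0003  1.6598] F [ 0.3361 -0.5832 -0.0848]
(0.5697, 0.2893, 0.12, 0.161) [ 0.001  0.    -0.004] [0.0122 0.0011 0.0058]
(0.5697, 0.2893, 0.03, 0.161) [ 0.001  0.    -0.004] [0.0122 0.001  0.0958]
top 0.59 (array([ 0.5844, -0.0931,  0.0771,  0.035 ]), np.float64(0.7876784769962982))
scene 0.81 (array([ 0.5854, -0.0871,  0.2262,  0.035 ]), np.float64(0.6888208715930623))
[array([353.0305, 175.193 ]), array([348.5821, 180.4992]), array([342.9701, 187.1934])]
[array([353.0305, 175.193 ]), array([348.5821, 180.4992]), array([342.9701, 187.1934])]
```

View pics/ax.png

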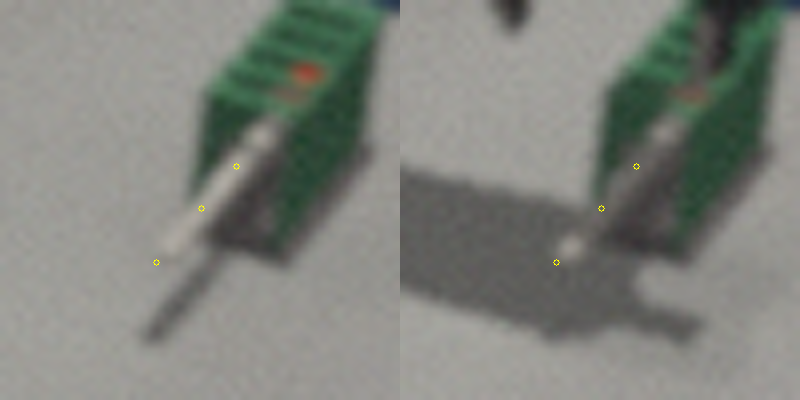

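>>> {"name": "step_arm", "arguments": {
  "series": "0 0 0 0.01 0.001 0.03 0.06;0 0 0 0.01 0.001 0.06 0.05;0 0 0 0.01 0.001 0.08 0.05;0 0 0 0.01 0.001 0.09 0.05;0 0 0 0.01 0.001 0.096 0.05;0 0 0 0.01 0.001 0.096 0.04;0 0 0 0.01 0.001 0.096 0.005;0 0 0 0.01 0.001 0.096 0.005;0 0 0 0.01 0.001 0.096 0.005;0 0 0 0.01 0.001 0.096 0.005",
  "newtons": 100
}}

```text
clock: 11.0
tcp_pos: [0.5706, 0.288, 0.0297]
eef_rot: [0.649, 0.761, 0.001, 0.001]
force: [4.1, 0.7, 3.0]
finger_gap: 0.0087
grip_force: 97.6
```

>>> {"name": "step_arm", "arguments": {
  "series": "0 0 0 0 0 0 0.005;0 0 0 0 0 0 0.005;0 0 0 0 0 -0.002 0.005;0 0 0 0 0 -0.005 0.005;0 0 0 0 0 -0.008 0.005;0 0 0 0 0 -0.012 0.005;0 0 0 0 0 -0.012 0.005"
}}

```text
clock: 11.7
tcp_pos: [0.569, 0.2878, 0.0406]
eef_rot: [0.649, 0.761, -0.0, -0.0]
force: [0.7, 0.3, -1.0]
finger_gap: 0.0091
grip_force: 97.5
```

>>> {"name": "step_arm", "arguments": {
  "series": "0 0 0 -0.008 0 -0.001 0.005;0 0 0 -0.02 0 -0.001 0.005;0 0 0 -0.035 0 -0.001 0.005;0 0 0 -0.05 0 -0.001 0.005;0 0 0 -0.065 0 -0.001 0.005"
}}

```text
clock: 12.2
tcp_pos: [0.5796, 0.2217, 0.0412]
eef_rot: [0.649, 0.76, -0.0, -0.0]
force: [-0.1, -0.2, -1.3]
finger_gap: 0.0089
grip_force: 97.5
```

Run:
```python
from fit import *
from g import go
a,b=manip.capture("top"),manip.capture("scene");t=manip.state()["tcp_pos"]
go((t[0],t[1],t[2],.161))
T=[]
for p in(a,b):
    o=np.round(proj(p,[t[0]-.01,t[1]+.06,.06])[0]).astype(int)-[30,30]
    T.append(cv2.resize(p["frame"][o[1]:o[1]+60,o[0]:o[0]+60,::-1],None,fx=6.6,fy=6.6,interpolation=cv2.INTER_CUBIC))
cv2.imwrite("pics/dr.png",np.hstack(T))
```

```text
t 12.3 tcp [0.5801 0.221  0.0414] gap 0.0089 j [ 0.1539  0.219  -0.1234  1.2282 -0.0004  1.5693] F [-0.2015 -0.6066 -2.0073]
(np.float64(0.5800509220520392), np.float64(0.2210279231735486), np.float64(0.04136417252942802), 0.161) [ 0.     0.    -0.006] [0. 0. 0.]
```

View pics/dr.png

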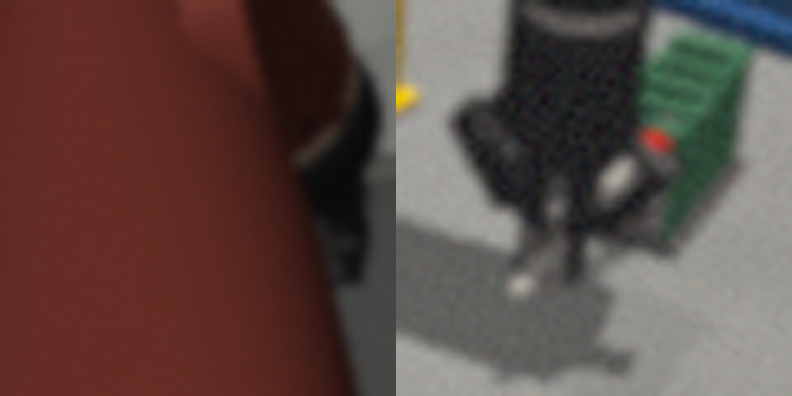

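>>> {"name": "step_arm", "arguments": {
  "series": "0 0 0 -0.015 0 0 0.005;0 0 0 -0.03 0 0 0.005;0 0 0 -0.045 0 -0.002 0.005;0 0 0 -0.06 0 -0.004 0.005;0 0 0 -0.07 0 -0.02 0.005;0 0 0 -0.075 0 -0.05 0.005;0 0 0 -0.08 0 -0.08 0.005;0 0 0 -0.08 0 -0.08 0.005"
}}

```text
clock: 13.1
tcp_pos: [0.5952, 0.1437, 0.1278]
eef_rot: [0.649, 0.76, 0.003, 0.003]
force: [0.6, 1.2, -0.9]
finger_gap: 0.0091
grip_force: 97.7
```

```bash
python3 g.py .45,.091,.1,.056 .45,.091,.05,.056
python3 - <<'E'
from h import *
np.set_printoptions(precision=4,suppress=True)
b=manip.capture("scene");s=manip.state();t=s["tcp_pos"]
a=.161+.0;d=np.array([np.sin(.161),-np.cos(.161),0])
for k in(.04,.045,.05,.055,.06): print(k,proj(b,t+[0,0,.02]+d*k)[0])
o=np.round(proj(b,t+[0,0,.02]+d*.05)[0]).astype(int);print(o-[9,8]);f=b["frame"].astype(int);print((f.sum(2)//3)[o[1]-8:o[1]+9,o[0]-9:o[0]+10])
r=(f[...,0]-f[...,2]>60)&(f[...,0]-f[...,1]>60)
g=np.round(proj(b,t+[0,0,.02]-d*.12)[0]).astype(int);w=np.zeros_like(r);w[g[1]-14:g[1]+14,g[0]-14:g[0]+14]=1
ys,xs=np.nonzero(r&w);print("red",len(xs),xs.mean(),ys.mean(),xs.min(),xs.max(),ys.min(),ys.max())
for k in(.09,.1,.118,.14): print(k,proj(b,t+[0,0,.02]-d*k)[0])
E
```

```text
t 13.1 tcp [0.5952 0.1437 0.1278] gap 0.0091 j [ 0.0235  0.1359 -0.0563  1.3701  0.      1.4371] F [ 0.6157  1.2395 -0.9296]
(0.45, 0.091, 0.1, 0.056) [0.008 0.001 0.101] [-0.0292 -0.1519  0.0266]
(0.45, 0.091, 0.05, 0.056) [0.008 0.001 0.101] [-0.0292 -0.1523  0.0766]
0.04 [329.4958 183.105 ]
0.045 [328.8473 183.8281]
0.05 [328.1954 184.555 ]
0.055 [327.5403 185.2855]
0.06 [326.8818 186.0197]
[319 177]
[[161 161 158 161 159 158 160 161 160 152 122  86  77  91  90  91  89  81
   70]
 [161 161 158 160 160 162 159 162 160 151 120  86  83  97 101  96  90  83
   70]
 [158 158 161 157 158 160 160 160 159 151 123  95  95 103 100 100  90  86
   69]
 [162 158 161 157 156 159 159 160 163 153 133 108 101 104  99  97  89  85
   66]
 [157 158 157 159 159 160 158 160 162 151 148 130 115 108 113 108  93  84
   66]
 [163 156 161 158 159 160 160 162 158 161 160 153 131 126 127 123  99  95
   91]
 [160 162 161 160 160 162 162 159 158 161 157 148 138 141 144 137 122 116
  124]
 [161 161 157 161 158 160 158 159 160 152 149 147 149 157 157 152 147 144
  150]
 [161 157 160 161 160 160 159 160 159 157 154 154 158 160 159 158 159 157
  158]
 [160 158 160 160 164 158 163 160 161 161 159 159 159 159 160 160 162 159
  165]
 [161 162 160 162 164 160 160 161 159 163 161 161 161 160 156 160 163 161
  158]
 [159 164 159 162 162 161 163 158 160 161 159 160 161 160 159 156 160 158
  159]
 [159 163 162 160 161 162 162 159 161 160 161 161 163 162 159 159 160 162
  158]
 [159 159 158 163 162 163 158 163 162 161 160 160 160 161 158 159 161 157
  160]
 [155 157 158 162 162 161 163 161 164 161 160 161 163 161 161 161 162 160
  162]
 [143 149 151 157 160 159 163 160 164 160 160 164 160 159 160 161 161 161
  161]
 [123 129 142 141 151 156 160 160 162 161 162 160 161 164 161 164 158 162
  161]]
red 20 352.05 157.75 350 354 156 160
0.09 [345.2784 165.5066]
0.1 [346.4123 164.2423]
0.118 [348.4264 161.9964]
0.14 [350.8426 159.3022]
```

>>> {"name": "step_arm", "arguments": {
  "series": "0 0 0.05 -0.01 -0.05 0.01 0.005;0 0 0.1 -0.02 -0.1 0.02 0.005;0.008 0 0.1 -0.03 -0.14 0.027 0.005;0.008 0 0.1 -0.03 -0.152 0.027 0.005;0.008 0 0.1 -0.03 -0.152 0.027 0.005;0.008 0 0.1 -0.03 -0.152 0.027 0.005"
}}

```text
clock: 13.75
tcp_pos: [0.4473, 0.091, 0.0946]
eef_rot: [0.686, 0.727, -0.003, -0.002]
force: [-0.2, 0.5, -1.5]
finger_gap: 0.0087
grip_force: 97.9
```

Run:
```python
from h import *
from g import go
np.set_printoptions(precision=4,suppress=True)
go((.45,.091,.05,.056))
t=manip.state()["tcp_pos"];a=.056;d=np.array([np.sin(a),-np.cos(a),0])
for n in("top","scene"):
    p=manip.capture(n);f=p["frame"].astype(int)
    r=np.minimum(f[...,0]-f[...,2],f[...,0]-f[...,1])
    for k in(.04,.05,.06): print(n,"nose",k,proj(p,t+[0,0,.02]+d*k)[0])
    for k in(.09,.1,.118,.14,.15): print(n,k,proj(p,t+[0,0,.02]-d*k)[0])
    o=np.round(proj(p,t+[0,0,.02]-d*.12)[0]).astype(int);print(o-[12,10]);print(r[o[1]-10:o[1]+11,o[0]-12:o[0]+13])
    for q in manip.outline_of(p,"axle")[:2]: print(q["score"],q["extent"])
```

```text
t 13.75 tcp [0.4473 0.091  0.0946] gap 0.0087 j [-0.0863 -0.3194 -0.5468  1.35   -0.0013  1.4266] F [-0.1614  0.4813 -1.4729]
(0.45, 0.091, 0.05, 0.056) [-0.007  0.     0.002] [-0.0001  0.003   0.0446]
top nose 0.04 [240.0324 232.0145]
top nose 0.05 [243.6273 231.7107]
top nose 0.06 [247.2216 231.407 ]
top 0.09 [193.2439 235.9681]
top 0.1 [189.6405 236.2725]
top 0.118 [183.153  236.8207]
top 0.14 [175.2212 237.491 ]
top 0.15 [171.6148 237.7957]
[170 227]
[[ 1 12 36 53 57 55 56 57 57 57 56 50 37 29 37 44 45 47 49 50 50 52 52 54
  54]
 [ 2 14 36 52 55 56 56 55 56 56 55 50 35 29 38 44 46 47 49 49 50 51 51 52
  53]
 [ 1 14 37 52 54 55 55 55 55 54 54 50 35 31 38 44 47 47 49 49 51 51 52 53
  53]
 [ 1 13 37 50 53 54 54 54 54 54 53 48 36 33 40 45 47 48 49 50 51 52 52 53
  53]
 [ 1 15 36 50 53 53 53 54 53 53 52 47 35 35 41 46 47 49 49 50 51 52 53 53
  54]
 [ 1 13 35 49 52 53 52 53 53 52 52 47 35 36 44 46 47 49 50 50 51 52 52 53
  54]
 [ 2 13 35 49 52 52 52 52 52 52 51 46 35 38 45 47 48 49 50 50 51 52 54 53
  54]
 [ 1 13 35 48 51 51 52 51 51 51 51 45 36 38 45 47 49 50 50 51 52 52 53 55
  55]
 
[... 2850 characters left out ...]
21  23
   32  34  29  17   8   4   3]
 [ 14  21  22  18   9   1   8  14  25  34  38  33  22  19  20  24  34  37
   31  18  11   2   1   2   1]
 [ 17  17  13  11   5   5  11  27  37  28  19  18  20  22  30  40  34  23
   12   6   2   1   4   1   2]
 [  7  13   8  -1   3  15  26  41  26  20  18  21  27  35  37  26  15   6
   -1   1   2   1   3   2   1]
 [ -2   2   0   8  14  27  40  25  19  21  25  34  38  29  20  10   2   0
   -1   2   0   3   4   1  -1]
 [-11   1  12  22  30  36  27  19  22  33  41  34  22  11   4   3   2   0
    0   1  -1   1   1   0   1]
 [  6  17  27  37  39  26  21  31  39  34  23  15   6   4  -3   1   2   2
   -1   2   2   1   0  -1   0]]
0.39 [285.5, 158.6, 31.4, 24.3]
```

```bash
python3 g.py .4505,.073,.0946,.056 .4505,.073,.031,.056
```

```text
t 13.95 tcp [0.4474 0.0911 0.0945] gap 0.0088 j [-0.0858 -0.3174 -0.5453  1.3505 -0.0014  1.4266] F [ 0.3405 -0.4586 -1.8305]
(0.4505, 0.073, 0.0946, 0.056) [-0.008  0.     0.002] [-0.0183  0.002  -0.0001]
(0.4505, 0.073, 0.031, 0.056) [-0.008  0.     0.002] [-0.0183  0.0025  0.0635]
```

>>> {"name": "step_arm", "arguments": {
  "series": "-0.008 0 0 -0.01 0.002 0.002 0.005;-0.008 0 0 -0.018 0.002 0.015 0.005;-0.008 0 0 -0.018 0.002 0.03 0.005;-0.008 0 0 -0.018 0.002 0.042 0.005;-0.008 0 0 -0.018 0.002 0.05 0.005;-0.008 0 0 -0.018 0.002 0.057 0.005;-0.008 0 0 -0.018 0.002 0.06 0.005;-0.008 0 0 -0.018 0.002 0.06 0.005"
}}

```text
clock: 14.75
tcp_pos: [0.4496, 0.0733, 0.0345]
eef_rot: [0.686, 0.727, 0.0, 0.0]
force: [0.2, 0.8, 2.0]
finger_gap: 0.0095
grip_force: 98.4
```

>>> {"name": "step_arm", "arguments": {
  "series": "0 0 0 0 0 0.001 0.005;0 0 0 0 0 0.002 0.005;0 0 0 0 0 0.003 0.005;0 0 0 0 0 0.003 0.005"
}}

```text
clock: 15.15
tcp_pos: [0.4496, 0.0732, 0.0317]
eef_rot: [0.686, 0.727, 0.0, 0.0]
force: [1.5, 1.4, 3.6]
finger_gap: 0.0092
grip_force: 98.7
```

>>> {"name": "step_arm", "arguments": {
  "series": "0 0 0 0 0 0.001 0.015;0 0 0 0 0 0.001 0.02;0 0 0 0 0 0.001 0.03;0 0 0 0 0 0.001 0.05;0 0 0 0 0 0.001 0.06;0 0 0 0 0 -0.03 0.06;0 0 0 0 0 -0.07 0.06;0 0 0 0 0 -0.11 0.06;0 0 0 0 0 -0.15 0.06"
}}

```text
clock: 16.05
tcp_pos: [0.4489, 0.0732, 0.1828]
eef_rot: [0.686, 0.727, -0.0, 0.0]
force: [0.1, -0.6, 0.2]
finger_gap: 0.0601
grip_force: 0.0
```

Run:
```python
from h import *
from g import go
np.set_printoptions(precision=4,suppress=True)
p=manip.capture("scene");f=p["frame"].astype(int)
r=np.minimum(f[...,0]-f[...,2],f[...,0]-f[...,1])
q=np.array([.4473,.1417]);e=np.array([-.056,.998])
for y in(-.105,0,.045,.0675,.09): print(y,proj(p,[*(q+e*y),.05])[0])
o=np.round(proj(p,[*(q+e*.0675),.05])[0]).astype(int);print(o-[10,9]);print(r[o[1]-9:o[1]+10,o[0]-10:o[0]+11])
for k in manip.outline_of(p,"axle")[:2]: print(k["score"],k["extent"])
o=np.round(proj(p,[*q,.03])[0]).astype(int)-[25,22]
cv2.imwrite("pics/rest.png",cv2.resize(f[o[1]:o[1]+44,o[0]:o[0]+50,::-1].astype(np.uint8),None,fx=12,fy=12,interpolation=cv2.INTER_CUBIC))
go((.4473,.2,.2,.056))
```

```text
-0.105 [281.5213 198.7405]
0 [298.4945 185.402 ]
0.045 [305.3156 180.0417]
0.0675 [308.6314 177.4359]
0.09 [311.8864 174.878 ]
[299 168]
[[ 37  28  19  19  19  20  20  19  18  18  18  21  29  41  32  24  14   4
    5   3   4]
 [ 41  26  21  19  18  19  18  20  17  20  22  34  33  28  14   3   2   5
    2   3   1]
 [ 38  29  20  21  19  18  19  20  24  33  34  27  17   7   2   0   2   4
   -1  -2   1]
 [ 35  31  21  20  19  21  22  31  34  39  39  32  13   3  -1   0   0   0
    5   3   1]
 [ 46  29  22  19  21  25  37  34  37  70 100  87  50  16   1  -1   1   1
    0   1   0]
 [ 41  29  24  26  31  32  30  32  79 137 163 149 108  43   7  -2   0   0
    0  -2  -1]
 [ 31  31  36  39  28  23  37  78 130 172 196 188 137  65  16   2   1   3
    1   0   0]
 [ 35  42  35  23  18  36  80 134 172 197 207 189 132  62  17   1   0   0
   -1   1   1]
 [ 32  28  17  14  34  81 135 176 196 205 191 146  85  30   4  -1   0   2
   -2  -1   3]
 [ 21  11   9  25  63 108 148 182 195 186 144  81  33  10   0   0   1   0
   -1   3   2]
 [  6   3  10  24  47  75 104 138 160 135  77  28   7   3  -1  -1   0   1
[... 257 characters left out ...]
 2   2   1
   -2  -2   4]
 [  2   7   4   6   5  12  18  26  18   9  -1   1   1   2  -1   0   2   0
    0   0   2]
 [  2   2   4   7  14  23  23  23  12   7   2   1   2  -1  -1  -2   2  -4
   -1   1   0]
 [  8   3   4  16  21  27  22  13   5   4  -1   0   0   1   3  -1   1   0
    1   0   0]
 [  2   2  12  20  24  27  18   8   0   1   1   0   2   1   0   1   2   3
    2  -3   0]
 [  2   3   9  20  27  27  16  10   3  -3   1   1   3   0   2   0   2   0
    1  -2   1]]
0.6 [280.1, 174.9, 33.3, 27.4]
t 16.15 tcp [0.4517 0.0728 0.187 ] gap 0.0601 j [-0.127  -0.354  -0.4067  1.5099 -0.0004  1.3857] F [ 0.3464 -0.0222 -0.9591]
(0.4473, 0.2, 0.2, 0.056) [0.008 0.002 0.002] [ 0.1272  0.003  -0.0133]
```

View pics/rest.png

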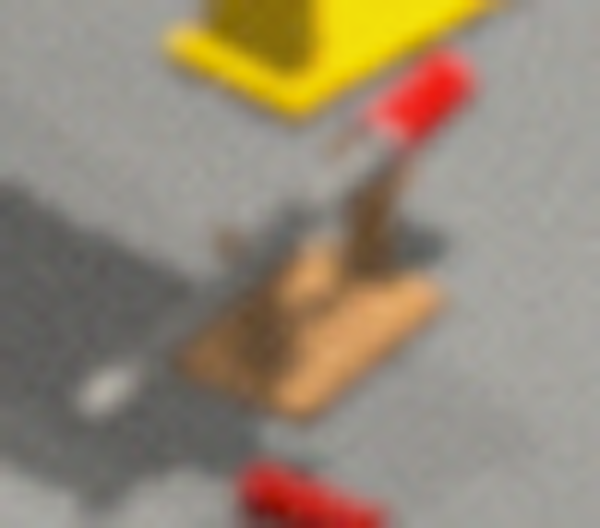

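```bash
python3 g.py .443,.209,.15,.056 .443,.209,.03,.056
```

```text
t 16.15 tcp [0.4517 0.0728 0.187 ] gap 0.0601 j [-0.127  -0.354  -0.4067  1.5099 -0.0004  1.3857] F [ 0.3464 -0.0222 -0.9591]
(0.443, 0.209, 0.15, 0.056) [0.008 0.002 0.002] [ 0.1365 -0.0011  0.0367]
(0.443, 0.209, 0.03, 0.056) [0.008 0.002 0.002] [ 0.1367 -0.0021  0.1567]
```

>>> {"name": "step_arm", "arguments": {
  "series": "0.004 0 0 0.04 0 0 0.06;0.004 0 0 0.08 0 0 0.06;0.004 0 0 0.12 0 0.01 0.06;0.004 0 0 0.137 0 0.035 0.06;0.004 0 0 0.137 0 0.06 0.06;0.004 0 0 0.137 0 0.06 0.06;0.004 0 0 0.137 0 0.06 0.06"
}}

```text
clock: 16.85
tcp_pos: [0.4409, 0.2097, 0.1212]
eef_rot: [0.686, 0.727, -0.002, -0.002]
force: [-0.2, -0.4, 0.7]
finger_gap: 0.0598
grip_force: 0.0
```

```bash
python3 g.py .443,.209,.03,.056
```

```text
t 16.85 tcp [0.4409 0.2097 0.1212] gap 0.0598 j [ 0.1752 -0.2274 -0.4215  1.3818  0.      1.6881] F [-0.2473 -0.4219  0.661 ]
(0.443, 0.209, 0.03, 0.056) [-0.005  0.001  0.002] [-0.0007  0.0026  0.0912]
```

>>> {"name": "step_arm", "arguments": {
  "series": "-0.005 0 0 0 0.002 0.03 0.06;-0.005 0 0 0 0.002 0.06 0.06;-0.005 0 0 0 0.002 0.08 0.06;-0.005 0 0 0 0.002 0.091 0.06;-0.005 0 0 0 0.002 0.091 0.05;-0.005 0 0 0 0.002 0.091 0.01;-0.005 0 0 0 0.002 0.091 0.01;-0.005 0 0 0 0.002 0.091 0.01;-0.005 0 0 0 0.002 0.091 0.01;-0.005 0 0 0 0.002 0.091 0.01",
  "newtons": 100
}}

```text
clock: 17.85
tcp_pos: [0.4439, 0.2102, 0.0315]
eef_rot: [0.686, 0.727, 0.001, 0.001]
force: [-0.9, 0.9, 6.8]
finger_gap: 0.0175
grip_force: 97.3
```

>>> {"name": "step_arm", "arguments": {
  "series": "0 0 0 0 0 -0.003 0.01;0 0 0 0 0 -0.01 0.01;0 0 0 0 0 -0.025 0.01;0 0 0 0 0 -0.05 0.01;0 0 0 0 0 -0.09 0.01;0 0 0 0 0 -0.13 0.01;0 0 0 0 0 -0.13 0.01;0 0 0 0 0 -0.13 0.01"
}}

```text
clock: 18.65
tcp_pos: [0.4435, 0.2102, 0.1618]
eef_rot: [0.686, 0.727, 0.001, 0.001]
force: [-0.4, -0.2, -2.5]
finger_gap: 0.0178
grip_force: 97.8
```

Run:
```python
from h import *
from g import go
np.set_printoptions(precision=4,suppress=True,linewidth=200)
s=manip.state();t=s["tcp_pos"];rz=R.from_quat(s["eef_rot"]).as_matrix();d=-rz[:,0];print("dir",d)
for n in("scene","top"):
    p=manip.capture(n);f=p["frame"].astype(int)
    g0=t+[0,0,.02]
    for k in(.04,.1,.16,.172): print(n,k,proj(p,g0+d*k)[0])
    for q in manip.outline_of(p,"axle")[:2]:
        print(q["score"],q["extent"]);ys,xs=np.nonzero(q["pixels"])
        if len(xs)>10: print([(c,round(ys[xs==c].mean(),1),(xs==c).sum()) for c in range(xs.min(),xs.max()+1,2)])
go((.5,.15,.2,.1),(.575,.15,.14,.1))
```

```text
dir [ 0.058  -0.9983 -0.    ]
scene 0.04 [304.4335 150.7205]
scene 0.1 [294.7085 157.58  ]
scene 0.16 [284.4396 164.8232]
scene 0.172 [282.3165 166.3207]
0.47 [278.1, 142.0, 32.7, 34.0]
[(280, np.float64(170.0), np.int64(3)), (282, np.float64(168.5), np.int64(4)), (284, np.float64(167.0), np.int64(5)), (286, np.float64(165.0), np.int64(5)), (288, np.float64(163.5), np.int64(4)), (290, np.float64(162.0), np.int64(5)), (292, np.float64(160.0), np.int64(5)), (294, np.float64(158.5), np.int64(4)), (296, np.float64(156.5), np.int64(4)), (298, np.float64(155.0), np.int64(5)), (300, np.float64(153.0), np.int64(5)), (302, np.float64(151.5), np.int64(4)), (304, np.float64(149.5), np.int64(6)), (306, np.float64(148.5), np.int64(6)), (308, np.float64(147.0), np.int64(7)), (310, np.float64(145.5), np.int64(6))]
top 0.04 [193.169 231.331]
top 0.1 [215.8824 229.369 ]
top 0.16 [238.5711 227.4092]
top 0.172 [243.1059 227.0175]
0.73 [184.8, 226.7, 64.1, 14.1]
[(185, np.float64(233.5), np.int64(4)), (187, np.float64(232.5), np.int64(8)), (189, np.float64(232.5), np.int64(8)), (191, np.float64(232.5), 
[... 676 characters left out ...]
 (227, np.float64(230.5), np.int64(6)), (229, np.float64(230.0), np.int64(5)), (231, np.float64(230.0), np.int64(5)), (233, np.float64(229.5), np.int64(4)), (235, np.float64(229.0), np.int64(5)), (237, np.float64(229.0), np.int64(5)), (239, np.float64(229.0), np.int64(5)), (241, np.float64(229.0), np.int64(5)), (243, np.float64(228.5), np.int64(6)), (245, np.float64(228.5), np.int64(4)), (247, np.float64(228.5), np.int64(4))]
t 18.85 tcp [0.4419 0.2099 0.1589] gap 0.0175 j [ 0.1755 -0.2381 -0.3623  1.4481 -0.0004  1.6883] F [-0.2361 -0.1088 -2.0985]
(0.5, 0.15, 0.2, 0.1) [-0.001  0.001 -0.042] [-0.0632  0.0545 -0.0412]
(0.575, 0.15, 0.14, 0.1) [-0.001  0.001 -0.042] [-0.0675  0.1295  0.0187]
```

```bash
cat > axfit.py <<'E'
from h import *
from scipy.optimize import least_squares
np.set_printoptions(precision=4,suppress=True,linewidth=200)
def axfit(verbose=True,views=("scene","top")):
    s=manip.state();t=s["tcp_pos"];Rm=R.from_quat(s["eef_rot"]).as_matrix();d0=-Rm[:,0];lat=Rm[:,1];up=-Rm[:,2];g0=t+up*.02
    D=[]
    for n in views:
        p=manip.capture(n);rs=[q for q in manip.outline_of(p,"axle") if q["pixels"].any()]
        u0=proj(p,g0+d0*.08)[0];best=None
        for q in rs:
            ys,xs=np.nonzero(q["pixels"]);e=np.hypot(xs.mean()-u0[0],ys.mean()-u0[1])
            if e<25 and q["score"]>.3 and best is None: best=q
        if best is None: print(n,"none");continue
        ys,xs=np.nonzero(best["pixels"]);a=proj(p,g0)[0];b=proj(p,g0+d0*.18)[0];w=(b-a)/np.linalg.norm(b-a)
        k=(np.c_[xs,ys]-a)@w/np.linalg.norm(b-a)*.18;c=np.c_[xs,ys][(k>.03)&(k<.2)]
        D.append((n,p,c,k.max(),best["score"]))
    def res(v):
        o=[]
        for n,p,c,_,_ in D:
            A=proj(p,g0+lat*v[0]+up*v[1])[0];B=proj(p,g0+lat*v[0]+up*v[1]+.18*(d0+lat*v[2]+up*v[3]))[0];w=(B-A)/np.linalg.norm(B-A);nn=np.array([-w[1],w[0]])
            o.append((c-A)@nn/np.sqrt(len(c)))
        return np.concatenate(o+[v*[20,20,2,2]])
    v=least_squares(res,np.zeros(4)).x
    print("lat,up offset",v[:2],"yaw(to +lat),pitch(up)",v[2:],"tip k",[(n,round(k,4),sc) for n,_,_,k,sc in D]);return v
if __name__=="__main__": axfit()
E
python3 axfit.py
```

```text
lat,up offset [-0.0016  0.0061] yaw(to +lat),pitch(up) [ 0.0056 -0.0834] tip k [('scene', np.float64(0.1906), 0.69), ('top', np.float64(0.1846), 0.55)]
```

```bash
python3 g.py .556,.195,.16,.096 .556,.195,.075,.096
```

```text
t 19.05 tcp [0.4424 0.2099 0.1596] gap 0.0174 j [ 0.1755 -0.2384 -0.3613  1.4481 -0.0005  1.6883] F [-0.2882  1.0331 -1.9983]
(0.556, 0.195, 0.16, 0.096) [ 0.     0.    -0.038] [-0.0215  0.1126 -0.0004]
(0.556, 0.195, 0.075, 0.096) [ 0.     0.    -0.038] [-0.0215  0.1126  0.0846]
```

>>> {"name": "step_arm", "arguments": {
  "series": "0 -0.02 -0.02 -0.01 0.03 0 0.01;0 -0.04 -0.038 -0.02 0.06 0 0.01;0 -0.06 -0.038 -0.021 0.09 0 0.01;0 -0.075 -0.038 -0.021 0.112 0 0.01;0 -0.075 -0.038 -0.021 0.113 0.03 0.01;0 -0.075 -0.038 -0.021 0.113 0.06 0.01;0 -0.075 -0.038 -0.021 0.113 0.075 0.01;0 -0.075 -0.038 -0.021 0.113 0.075 0.01;0 -0.075 -0.038 -0.021 0.113 0.075 0.01"
}}

```text
clock: 19.95
tcp_pos: [0.5571, 0.1956, 0.0863]
eef_rot: [0.672, 0.74, -0.025, 0.028]
force: [0.1, -0.8, -0.6]
finger_gap: 0.0175
grip_force: 98.1
```

```bash
cat > chk.py <<'E'
from axfit import *
# axle line as seen in scene/top vs stand hole line, both in the same picture
C=np.array([.584,-.0932]);e=np.array([-np.sin(.096),np.cos(.096)])
def hole(y,z=.085): return np.array([*(C+e*y),z])
s=manip.state();t=s["tcp_pos"];Rm=R.from_quat(s["eef_rot"]).as_matrix();print("t",s["clock"],"tcp",t,"toolx",Rm[:,0],"F",s["force"])
for n in("scene","top"):
    p=manip.capture(n)
    for q in manip.outline_of(p,"axle")[:3]:
        if q["score"]<.3: continue
        ys,xs=np.nonzero(q["pixels"]);c=np.c_[xs,ys].astype(np.float32);x,y,w,h=q["extent"]
        l=cv2.fitLine(c,cv2.DIST_HUBER,0,.01,.01).ravel();A,B=proj(p,hole(.1))[0],proj(p,hole(.25))[0];w0=(B-A)/np.linalg.norm(B-A);nn=np.array([-w0[1],w0[0]])
        m=l[:2]*np.sign(l[:2]@w0);off=lambda P:((l[2:]-P)-m*(((l[2:]-P)@w0)/(m@w0)))@nn
        print(n,round(q["score"],2),q["extent"],"normal",nn.round(2),"offset px at y=.1,.25:",off(A).round(2),off(B).round(2),"tip proj y",round(.1+.15*((c-A)@w0).min()/np.linalg.norm(B-A),4))
        for z in(.09,.1): print("   dz",z-.085,((proj(p,hole(.1,z))[0]-A)@nn).round(2),end="")
        print("   dx+5mm",((proj(p,hole(.1)+[.005,0,0])[0]-A)@nn).round(2))
axfit()
E
python3 chk.py
```

```text
t 19.95 tcp [0.5571 0.1956 0.0863] toolx [-0.0956  0.9926 -0.0753] F [ 0.1233 -0.8412 -0.5828]
scene 0.61 [212.9, 270.4, 43.3, 37.1] normal [0.69 0.73] offset px at y=.1,.25: 68.64 85.58 tip proj y -0.5045
   dz 0.0049999999999999906 -0.84   dz 0.015 -2.55   dx+5mm 1.28
scene 0.56 [307.2, 172.9, 28.5, 32.5] normal [0.69 0.73] offset px at y=.1,.25: -3.96 -4.82 tip proj y 0.1267
   dz 0.0049999999999999906 -0.84   dz 0.015 -2.55   dx+5mm 1.28
top 0.81 [193.8, 190.2, 60.0, 11.4] normal [-0.12 -0.99] offset px at y=.1,.25: 2.16 2.33 tip proj y 0.1064
   dz 0.0049999999999999906 0.39   dz 0.015 1.17   dx+5mm 1.69
top 0.73 [197.2, 232.6, 29.5, 16.1] normal [-0.12 -0.99] offset px at y=.1,.25: -42.37 -43.0 tip proj y 0.2016
   dz 0.0049999999999999906 0.39   dz 0.015 1.17   dx+5mm 1.69
lat,up offset [-0.002   0.0067] yaw(to +lat),pitch(up) [-0.0002 -0.0834] tip k [('scene', np.float64(0.1206), 0.53), ('top', np.float64(0.1858), 0.58)]
```

>>> {"name": "step_arm", "arguments": {
  "series": "0 0 0 0 -0.001 0.007 0.01;0 0 0 0 -0.001 0.014 0.01;0 0 0 -0.005 -0.001 0.019 0.01;0 0 0 -0.01 -0.001 0.02 0.01;0 0 0 -0.01 -0.001 0.02 0.01;0 0 0 -0.01 -0.001 0.02 0.01"
}}

```text
clock: 20.95
tcp_pos: [0.5572, 0.1838, 0.0664]
eef_rot: [0.672, 0.74, -0.025, 0.028]
force: [0.4, 0.2, -2.3]
finger_gap: 0.0174
grip_force: 98.1
```

```bash
python3 chk.py
python3 - <<'E'
from h import *
np.set_printoptions(linewidth=200,precision=2,suppress=True)
C=np.array([.584,-.0932]);e=np.array([-np.sin(.096),np.cos(.096)])
p=manip.capture("scene");f=p["frame"]
A=proj(p,[*(C+e*.05),.085])[0];B=proj(p,[*(C+e*.2),.085])[0];w=(B-A)/np.linalg.norm(B-A);n=np.array([-w[1],w[0]])
# rectified strip: columns along axis (2mm steps), rows normal -8..8 px
ks=np.arange(.06,.2,.004);L=np.linalg.norm(B-A)
mx=np.array([[ (A+w*L*(k-.05)/.15+n*r) for k in ks] for r in np.arange(-8,9)],np.float32)
g=cv2.remap(f,mx[...,0],mx[...,1],cv2.INTER_LINEAR)
print((ks*1000).astype(int));print("gray");print(g.mean(2).astype(int));print("red");print(g[...,0].astype(int)-g[...,2])
E
```

```text
t 20.95 tcp [0.5572 0.1838 0.0664] toolx [-0.095   0.9926 -0.0752] F [ 0.4177  0.2174 -2.2672]
scene 0.67 [303.8, 179.2, 32.6, 31.8] normal [0.69 0.73] offset px at y=.1,.25: -1.16 -2.06 tip proj y 0.0963
   dz 0.0049999999999999906 -0.84   dz 0.015 -2.55   dx+5mm 1.28
top 0.83 [197.7, 189.9, 59.8, 14.1] normal [-0.12 -0.99] offset px at y=.1,.25: -0.36 0.13 tip proj y 0.0928
   dz 0.0049999999999999906 0.39   dz 0.015 1.17   dx+5mm 1.69
scene none
lat,up offset [0.0009 0.0002] yaw(to +lat),pitch(up) [-0.0323 -0.0072] tip k [('top', np.float64(0.1855), 0.78)]
[ 60  64  68  72  76  80  84  88  92  96 100 104 108 112 116 120 124 128 132 136 140 144 148 152 156 160 164 168 172 176 180 184 188 192 196]
gray
[[126 119 119 126 136 150 157 155 150 138 131 131 131 133 134 133 135 136 135 133 131 132 124 113  98  92  92  94  94  95  94  96  96  97  96]
 [ 93  84  88 104 120 142 154 158 160 155 148 147 145 148 147 146 146 145 143 140 140 135 129 114  99  92  91  92  93  97  96  97  96  94  94]
 [ 72  61  73  90 112 132 149 159 160 159 156 157 159 157 159 159 158 158 157 154 154 153 145 128 106
[... 3780 characters left out ...]
74  69  50  33  19  11   8   5   5   7   7   7   7   6   5   6   7   7   4   5   7   6   5   7   6   5   3   4   7   4   0   2]
 [ 48  64  70  65  48  31  19  11   6   6   5   7   7   7   7   5   5   8   7   6   5   4   5   6   6   6   5   6   5   4   5   3   4   1   2]
 [ 59  65  64  46  32  19  13   8   6   6   5   6   6   6   6   6   6   6   6   7   5   4   6   7   7   8   8   6   5   4   4   4   5   3   3]
 [ 62  59  44  32  19  12   8   7   8   7   6   6   6   6   7   6   7   7   4   7   8   6   6   7   7   6   6   6   7   5   5   4   4   3   3]
 [ 57  40  27  18  13   7   7   5   6   7   6   6   7   7   7   6   5   5   5   6   6   5   5   7   7   4   5   6   6   5   3   3   4   6   4]]
```

>>> {"name": "step_arm", "arguments": {
  "series": "0 0 0 0 0 0.003 0.01;0 0 0 0 0 0.006 0.01;0 0 0 0 0 0.006 0.01;0 0 0 -0.008 0 0.0066 0.01;0 0 0 -0.016 0 0.0072 0.01;0 0 0 -0.016 0 0.0072 0.01;0 0 0 -0.016 0 0.0072 0.01"
}}

```text
clock: 22.1
tcp_pos: [0.5587, 0.1672, 0.0604]
eef_rot: [0.672, 0.739, -0.025, 0.028]
force: [0.7, -0.4, -2.5]
finger_gap: 0.0174
grip_force: 98.1
```

```bash
cat > strip.py <<'E'
from h import *
np.set_printoptions(linewidth=200,precision=2,suppress=True)
C=np.array([.584,-.0932]);e=np.array([-np.sin(.096),np.cos(.096)])
s=manip.state();print(s["clock"],s["tcp_pos"],s["force"])
for nm,chs in(("scene",1),("top",1)):
    p=manip.capture(nm);f=p["frame"]
    A=proj(p,[*(C+e*.05),.085])[0];B=proj(p,[*(C+e*.2),.085])[0];w=(B-A)/np.linalg.norm(B-A);n=np.array([-w[1],w[0]])
    ks=np.arange(.06,.19,.005);L=np.linalg.norm(B-A)
    mx=np.array([[ (A+w*L*(k-.05)/.15+n*r) for k in ks] for r in np.arange(-5,6)],np.float32)
    g=cv2.remap(f,mx[...,0],mx[...,1],cv2.INTER_LINEAR)
    print(nm,(ks*1000).astype(int));print(g.mean(2).astype(int))
E
python3 strip.py
```

```text
22.1 [0.56 0.17 0.06] [ 0.68 -0.42 -2.51]
scene [ 60  65  70  75  80  85  90  95 100 105 110 115 120 125 130 135 140 145 150 155 160 165 170 175 180 185]
[[ 77  58  67  92 122 144 158 161 161 159 160 161 162 161 158 150 127 105  95  96  95  95  97  98  93  96]
 [ 99  68  64  84 105 132 151 159 158 161 162 160 159 159 160 154 136 109  98  95  93  95  97  96  92  97]
 [118  85  58  75  95 120 146 160 160 161 161 160 160 161 160 156 144 123 105 105 105 106 106 108 108 109]
 [134  99  67  65  86 110 136 162 167 168 167 163 162 164 164 165 158 145 135 130 131 133 135 134 134 138]
 [140 112  71  60  74 101 134 159 170 172 172 172 169 169 171 170 171 165 162 159 160 158 160 164 163 162]
 [139 115  70  54  68  92 122 148 162 166 165 164 160 163 163 163 164 166 162 156 157 160 164 159 159 161]
 [133 111  68  51  62  78  99 126 145 149 147 148 147 147 146 146 145 147 144 136 135 132 135 133 133 133]
 [120  92  61  47  61  69  95 119 137 141 139 142 142 141 140 142 143 143 134 119 111 106 105 105 106 107]
 [ 99  79  55  48  54  77 109 134 146 150 150 150 150 150 152 153 155 155 145 127 106  96 
[... 819 characters left out ...]
 151 149 146 149 151 150 148 146 148 151 150 147 144 147]
 [ 78  71  76 108 138 138 138 149 152 146 146 150 153 152 145 146 150 154 154 147 145 152 155 151 146 147]
 [ 78  71  76 101 125 126 128 134 137 133 130 130 132 135 135 132 130 136 142 135 130 133 135 137 135 133]
 [ 79  75  81 104 123 124 125 126 128 127 125 122 121 126 128 126 121 125 131 129 124 122 121 128 129 125]
 [ 79  82  92 111 127 127 127 127 128 127 126 125 125 127 126 127 125 125 127 124 124 124 124 127 127 127]
 [ 79  89 106 119 127 127 127 127 128 128 127 127 127 127 126 127 127 125 121 112 113 118 122 125 127 128]
 [ 80  92 117 125 127 127 127 127 129 128 127 127 127 127 127 126 125 117 103  86  87  95 105 116 126 128]]
```

>>> {"name": "step_arm", "arguments": {
  "series": "0 0 0 -0.006 0 0.001 0.01;0 0 0 -0.012 0 0.0015 0.01;0 0 0 -0.018 0 0.002 0.01;0 0 0 -0.024 0 0.0025 0.01;0 0 0 -0.03 0 0.003 0.01;0 0 0 -0.03 0 0.003 0.01"
}}

```text
clock: 22.8
tcp_pos: [0.5617, 0.1367, 0.0596]
eef_rot: [0.672, 0.739, -0.026, 0.028]
force: [0.0, -0.4, -1.9]
finger_gap: 0.0175
grip_force: 98.1
```

>>> {"name": "step_arm", "arguments": {
  "series": "0 0 0 -0.006 0 0.0005 0.01;0 0 0 -0.012 0 0.001 0.01;0 0 0 -0.018 0 0.0015 0.01;0 0 0 -0.024 0 0.002 0.01;0 0 0 -0.03 0 0.0023 0.01;0 0 0 -0.036 0 0.0027 0.01;0 0 0 -0.036 0 0.0027 0.01"
}}

```text
clock: 23.5
tcp_pos: [0.565, 0.1008, 0.0595]
eef_rot: [0.672, 0.739, -0.026, 0.028]
force: [0.7, 0.6, -1.4]
finger_gap: 0.0174
grip_force: 98.1
```

>>> {"name": "step_arm", "arguments": {
  "series": "0 0 0 -0.008 0 0.0006 0.01;0 0 0 -0.016 0 0.0012 0.01;0 0 0 -0.024 0 0.0018 0.01;0 0 0 -0.032 0 0.0024 0.01;0 0 0 -0.04 0 0.003 0.01;0 0 0 -0.048 0 0.0036 0.01;0 0 0 -0.055 0 0.0041 0.01;0 0 0 -0.055 0 0.0041 0.01"
}}

```text
clock: 24.3
tcp_pos: [0.5704, 0.0457, 0.0596]
eef_rot: [0.672, 0.739, -0.026, 0.028]
force: [0.7, -0.8, -1.5]
finger_gap: 0.018
grip_force: 98.1
```

>>> {"name": "step_arm", "arguments": {
  "series": "0 0 0 -0.006 0 0.0005 0.01;0 0 0 -0.012 0 0.001 0.01;0 0 0 -0.018 0 0.0014 0.01;0 0 0 -0.024 0 0.0018 0.01;0 0 0 -0.03 0 0.0022 0.01;0 0 0 -0.03 0 0.0022 0.01"
}}

```text
clock: 24.9
tcp_pos: [0.5733, 0.0159, 0.0598]
eef_rot: [0.672, 0.739, -0.026, 0.028]
force: [1.1, -0.8, -1.6]
finger_gap: 0.0177
grip_force: 98.1
```

>>> {"name": "step_arm", "arguments": {
  "series": "0 0 0 -0.002 0 0.0001 0.01;0 0 0 -0.004 0 0.0003 0.01;0 0 0 -0.006 0 0.0004 0.01;0 0 0 -0.006 0 0.0004 0.01"
}}

```text
clock: 25.3
tcp_pos: [0.5737, 0.0107, 0.0597]
eef_rot: [0.672, 0.74, -0.025, 0.028]
force: [1.4, 0.1, -0.3]
finger_gap: 0.0173
grip_force: 98.1
```

>>> {"name": "step_arm", "arguments": {
  "series": "0 0 0 -0.002 0 0.0001 0.01;0 0 0 -0.004 0 0.0003 0.01;0 0 0 -0.004 0 0.0003 0.01"
}}

```text
clock: 25.6
tcp_pos: [0.5737, 0.0095, 0.0596]
eef_rot: [0.671, 0.74, -0.024, 0.026]
force: [-0.9, 14.9, 2.2]
finger_gap: 0.0174
grip_force: 98.5
```

>>> {"name": "step_arm", "arguments": {
  "series": "0 0 0 -0.0015 0 0.0001 0.01;0 0 0 -0.003 0 0.0002 0.01;0 0 0 -0.003 0 0.0002 0.01"
}}

```text
clock: 25.9
tcp_pos: [0.5737, 0.0094, 0.0594]
eef_rot: [0.67, 0.741, -0.022, 0.024]
force: [-0.6, 29.6, 4.4]
finger_gap: 0.0177
grip_force: 99.0
```

>>> {"name": "step_arm", "arguments": {
  "series": "0 0 0 0.003 0 0 0.01;0 0 0 0.004 0 0 0.01;0 0 0 0.004 0 0 0.01"
}}

```text
clock: 26.2
tcp_pos: [0.5738, 0.0095, 0.0595]
eef_rot: [0.671, 0.74, -0.025, 0.027]
force: [0.1, 9.5, 1.1]
finger_gap: 0.0177
grip_force: 98.5
```

```bash
sed -i 's/np.arange(.06,.19,.005)/np.arange(-.1,.16,.01)/' strip.py; python3 strip.py | head -12
python3 - <<'E'
from h import *
C=np.array([.584,-.0932]);e=np.array([-np.sin(.096),np.cos(.096)])
p=manip.capture("scene");f=p["frame"].astype(int);u=proj(p,[*(C-e*.075),.085])[0];print("tip pred -.083:",proj(p,[*(C-e*.083),.085])[0])
o=np.round(u).astype(int);print(o-[8,8]);print((f[...,2]-f[...,0])[o[1]-8:o[1]+9,o[0]-8:o[0]+9]);print((f.sum(2)//3)[o[1]-8:o[1]+9,o[0]-8:o[0]+9])
E
```

```text
26.2 [0.57 0.01 0.06] [0.13 9.48 1.06]
scene [-100  -90  -80  -70  -60  -50  -40  -30  -20  -10    0    9   19   29   39   49   59   69   79   89   99  109  119  129  139  149]
[[152 111  64  81 111 109  96  99 126  85  56  53  51  52  75 111  75  72  94  79  73  46  89 133  81  35]
 [141  87  59  72 107 125 125  95 122  80  39  38  41  40  58 110 101  67  96  85  73  52  98 131  61  33]
 [119  81  82  69 104 133 167 111 121  94  35  42  38  35  52 105 121  66  91  84  70  61  99 106  46  34]
 [111 123 128  81  98 132 192 129 117 101  40  39  37  36  40  99 138  68  85  85  71  68  82  74  36  32]
 [120 166 166  95  87 125 188 140 111 101  37  40  34  36  40  94 144  70  72  85  68  69  62  45  32  33]
 [121 176 166  96  76 118 178 145 109 101  38  39  34  40  39  87 142  71  66  85  74  77  55  35  27  41]
 [ 99 140 142  86  69 109 150 132 108  95  33  37  40  36  37  87 136  66  60  86  77  83  51  35  33  46]
 [ 75  97 102  75  63  93 123 116 106  91  34  35  35  32  36  86 122  63  51  76  85  84  51  34  33  48]
 [ 61  69  74  64  56  77 108 104 105  81  34  30  28  28  42  88 1
[... 1916 characters left out ...]
163 157 135 103 105 150 178 179 156 121  91  66  59  61  57]
 [161 161 160 156 136 110 122 164 178 161 136 100  79  64  58  56  55]
 [163 162 162 157 135 112 119 146 139 118  96  80  68  62  61  55  60]
 [160 165 163 156 135 105  97 102  95  79  64  63  64  57  59  62  64]
 [162 163 161 159 135  99  75  70  63  61  58  61  60  57  62  60  52]
 [161 162 159 154 138 102  71  56  54  57  56  56  54  59  54  60  62]
 [161 164 161 159 136  97  71  58  54  60  61  58  58  58  62  61  55]
 [160 163 164 159 141  99  71  52  61  60  55  59  59  63  57  62  61]
 [164 162 162 159 136 104  73  52  56  57  55  53  59  60  62  53  60]
 [163 163 161 161 137 104  72  59  60  53  58  60  61  62  60  62  60]]
```

>>> {"name": "step_arm", "arguments": {
  "series": "0 0 0 0.004 0 0 0.02;0 0 0 0.004 0 0 0.025;0 0 0 0.004 0 0 0.035;0 0 0 0.004 0 0 0.05;0 0 0 0.004 0 0 0.05;0 0 0 0.003 0 -0.02 0.05;0 0 0 0 0 -0.05 0.05;0 0 0 -0.003 0 -0.09 0.05;0 0 0 -0.005 0 -0.13 0.05"
}}

```text
clock: 27.25
tcp_pos: [0.5731, 0.0125, 0.1905]
eef_rot: [0.672, 0.74, -0.026, 0.027]
force: [1.4, 0.4, 0.6]
finger_gap: 0.05
grip_force: 0.0
```

>>> {"name": "step_arm", "arguments": {
  "series": "0 0 0 0.05 -0.03 -0.02 0.05;0 0 0 0.1 -0.06 -0.04 0.05;0 0 0 0.15 -0.09 -0.05 0.05;0 0 0 0.2 -0.1 -0.06 0.05;0 0 0 0.23 -0.1 -0.06 0.05;0 0 0 0.23 -0.1 -0.06 0.05"
}}

```text
clock: 27.85
tcp_pos: [0.4501, 0.2394, 0.2327]
eef_rot: [0.671, 0.741, -0.025, 0.028]
force: [0.4, -1.0, 0.0]
finger_gap: 0.05
grip_force: 0.0
```

```bash
sed -i 's/np.arange(-.1,.16,.01)/np.arange(.05,.15,.004)/; s/g.mean(2).astype(int))/g[...,0].astype(int)-g[...,2]);print(g.mean(2).astype(int))/' strip.py; python3 strip.py
python3 - <<'E'
from fit import *
from h import *
p=manip.capture("top")
for r in manip.outline_of(p,"hub")[:2]: print("hub",r["score"],r["extent"],fit(M["hub"],[(p,r["pixels"])],[.584,-.093,.096,.035],[0,1]))
for r in manip.outline_of(p,"axle")[:3]: print(r["score"],r["extent"])
C=np.array([.584,-.0932]);e=np.array([-np.sin(.096),np.cos(.096)])
print("exp shoulder, tail, tip",[proj(p,[*(C+e*y),.085])[0] for y in(.067,.112,-.083)])
E
```

```text
27.85 [0.45 0.24 0.23] [ 0.4  -1.01  0.  ]
scene [ 50  54  58  62  66  70  74  78  82  86  90  94  98 102 106 110 114 118 122 126 130 134 138 142 146]
[[ 13  22  36  61 105 133 146 127  86  43  16   4   6   4   4   5   3   4   4   4   3   5   6   6   6]
 [  9  18  29  45  77 125 148 146 113  73  39  23  16  20  17  19  17  10   9   5   5   5   4   6   7]
 [  7  14  23  31  60 104 134 148 140 112  88  72  73  70  72  69  65  51  32  18   6   5   4   5   6]
 [  7  11  20  29  44  77 116 140 151 147 141 140 142 147 143 143 141 121  92  48  18   6   4   5   5]
 [  5   8  15  25  35  64  99 131 150 166 178 189 193 192 199 196 194 176 136  80  34   7   5   6   4]
 [  5   8  14  21  34  54  84 113 140 160 181 195 207 208 216 214 212 196 153  99  40  12   3   5   5]
 [  8   9  14  24  38  57  80 101 123 141 158 172 182 199 195 198 195 175 143  82  36  10   5   5   6]
 [  8  13  21  30  40  62  80  86  99 110 113 126 130 138 142 145 143 123  90  51  17   9   5   5   5]
 [  8  15  27  36  56  69  78  73  74  59  56  55  62  68  68  72  69  58  42  21  10   5   4   6   5]
 [  7  18  31  49  64 
[... 3285 characters left out ...]
  84  77  79  99 123 107  93  93  94  99  99  98  96  97 106 120 123 123 123 124 124 124 124 124]
 [103  83  78  79  93 110 106 103 101 102 110 111 110 107 105 114 122 124 124 123 123 124 124 124 124]
 [106  85  77  80  92 108 113 118 116 116 120 122 122 120 117 121 124 124 125 124 123 124 124 124 122]
 [112  89  78  79  95 114 122 123 123 122 124 124 125 125 124 124 124 124 125 124 123 123 123 120 113]]
hub 0.83 [272.9, 178.1, 33.4, 19.1] (array([ 0.5840697, -0.0950402,  0.096    ,  0.035    ]), np.float64(0.9141321447299423))
0.59 [254.5, 188.2, 12.9, 9.0]
exp shoulder, tail, tip [array([266.85214633, 188.51998421]), array([251.33398147, 190.42905641]), array([318.44874891, 182.17247851])]
```

```bash
python3 g.py .5700,.0526,.16,.096 .5700,.0526,.073,.096
```

```text
t 28.1 tcp [0.452  0.2347 0.2317] gap 0.0499 j [ 0.2673 -0.1389 -0.1441  1.5794 -0.0746  1.7437] F [ 0.4165  0.2317 -0.2002]
(0.57, 0.0526, 0.16, 0.096) [-0.001  0.076 -0.001] [-0.1865  0.1002  0.086 ]
(0.57, 0.0526, 0.073, 0.096) [-0.001  0.076 -0.001] [-0.1799  0.1003  0.1728]
```

>>> {"name": "step_arm", "arguments": {
  "series": "0 0.076 0 -0.04 0.02 0.02 0;0 0.076 0 -0.08 0.04 0.04 0;0 0.076 0 -0.12 0.06 0.06 0;0 0.076 0 -0.15 0.08 0.08 0;0 0.076 0 -0.18 0.1 0.086 0;0 0.076 0 -0.186 0.1 0.086 0;0 0.076 0 -0.185 0.1 0.12 0;0 0.076 0 -0.181 0.1 0.155 0;0 0.076 0 -0.18 0.1 0.172 0;0 0.076 0 -0.18 0.1 0.172 0",
  "newtons": 20
}}

```text
clock: 29.1
tcp_pos: [0.5672, 0.053, 0.071]
eef_rot: [0.673, 0.74, -0.001, -0.002]
force: [0.3, 0.9, 0.1]
finger_gap: 0.0
grip_force: 0.0
```

```bash
python3 g.py .5715,.035,.073,.096 .5723,.029,.073,.096
```

```text
t 29.1 tcp [0.5672 0.053  0.071 ] gap 0.0 j [-0.1366  0.0534 -0.2478  1.2752  0.0004  1.34  ] F [0.2869 0.8953 0.1454]
(0.5715, 0.035, 0.073, 0.096) [-0.005 -0.002 -0.002] [-0.0183  0.0026 -0.002 ]
(0.5723, 0.029, 0.073, 0.096) [-0.005 -0.002 -0.002] [-0.0243  0.0028 -0.002 ]
```

>>> {"name": "step_arm", "arguments": {
  "series": "0 0 0 -0.005 0.002 0 0;0 0 0 -0.01 0.002 0 0;0 0 0 -0.013 0.002 0 0;0 0 0 -0.016 0.002 0 0;0 0 0 -0.016 0.002 0 0"
}}

```text
clock: 29.6
tcp_pos: [0.5734, 0.0376, 0.0745]
eef_rot: [0.673, 0.74, 0.0, 0.0]
force: [0.1, -0.4, -0.6]
finger_gap: 0.0001
grip_force: 0.0
```

>>> {"name": "step_arm", "arguments": {
  "series": "0 0 0 -0.002 0 0 0;0 0 0 -0.004 0 0 0;0 0 0 -0.004 0 0 0"
}}

```text
clock: 29.9
tcp_pos: [0.5734, 0.034, 0.0739]
eef_rot: [0.672, 0.74, 0.0, -0.0]
force: [-0.6, 0.3, -0.4]
finger_gap: 0.0001
grip_force: 0.0
```

>>> {"name": "step_arm", "arguments": {
  "series": "0 0 0 -0.001 0 0 0;0 0 0 -0.002 0 0 0;0 0 0 -0.003 0 0 0;0 0 0 -0.003 0 0 0"
}}

```text
clock: 30.3
tcp_pos: [0.5737, 0.0312, 0.0739]
eef_rot: [0.672, 0.74, 0.0, -0.0]
force: [-0.8, 1.4, -0.7]
finger_gap: -0.0001
grip_force: 0.5
```

>>> {"name": "step_arm", "arguments": {
  "series": "0 0 0 -0.001 0 0 0;0 0 0 -0.002 0 0 0;0 0 0 -0.003 0 0 0;0 0 0 -0.003 0 0 0"
}}

```text
clock: 30.7
tcp_pos: [0.5736, 0.031, 0.0739]
eef_rot: [0.672, 0.741, 0.002, -0.002]
force: [-0.1, 16.2, 3.0]
finger_gap: -0.0001
grip_force: 7.7
```

>>> {"name": "step_arm", "arguments": {
  "series": "0 0 0 0.005 0 0 0;0 0 0 0.02 0 0 0;0 0 0 0.04 0 -0.02 0;0 0 0 0.06 0 -0.07 0;0 0 0 0.1 -0.03 -0.11 0;0 0 0 0.15 -0.07 -0.15 0;0 0 0 0.2 -0.1 -0.16 0;0 0 0 0.2 -0.1 -0.16 0"
}}

```text
clock: 31.5
tcp_pos: [0.4541, 0.219, 0.2354]
eef_rot: [0.673, 0.74, 0.0, 0.0]
force: [1.0, 0.4, -0.0]
finger_gap: -0.0003
grip_force: 0.0
```

```bash
python3 strip.py | sed -n '24,47p'
python3 - <<'E'
from fit import *
p=manip.capture("top")
for r in manip.outline_of(p,"hub")[:1]: print("hub",r["score"],fit(M["hub"],[(p,r["pixels"])],[.584,-.093,.096,.035],[0,1]))
C=np.array([.584,-.0932]);e=np.array([-np.sin(.096),np.cos(.096)])
p=manip.capture("scene");f=p["frame"].astype(int);u=proj(p,[*(C-e*.075),.085])[0];o=np.round(u).astype(int);print((f.sum(2)//3)[o[1]-5:o[1]+5,o[0]-5:o[0]+9])
E
```

```text
[ 90  93  84  66  52  52  63  88 110 132 146 151 153 153 152 153 153 155 156 155 157 157 157 158 156]]
top [ 50  54  58  62  66  70  74  78  82  86  90  94  98 102 106 110 114 118 122 126 130 134 138 142 146]
[[ 58 123 131 118  74  27  21  17  17  17  18  17  17  17  18  13   5   4   3   4   4   3   4   4   4]
 [ 60 130 143 132  85  53  61  58  60  59  58  57  55  58  55  37  10   3   2   4   4   3   4   4   3]
 [ 56 125 142 134  87  79 114 122 121 117 115 112 115 118 109  72  14   3   4   3   4   4   4   4   3]
 [ 47 117 141 131  84  86 143 158 156 154 154 152 153 154 146  98  21   4   3   4   4   4   4   4   3]
 [ 48 113 143 128  77  82 150 169 168 169 168 167 168 168 162 112  24   5   4   4   4   4   3   3   3]
 [ 52 115 144 126  71  81 151 171 171 172 172 171 172 173 167 118  26   4   4   4   3   3   3   3   4]
 [ 54 120 144 125  68  83 149 166 165 166 164 165 164 167 161 109  28   4   3   4   3   3   4   3   4]
 [ 50 121 144 129  73  77 121 127 127 127 126 128 124 126 120  80  23   4   3   4   4   4   3   4   4]
 [ 47 122 143 133  78  50  62  57  59  61  64  62  59  55  53  37  
[... 1370 characters left out ...]
 114]]
hub 0.72 (array([ 0.584962  , -0.09509635,  0.096     ,  0.035     ]), np.float64(0.8898326255308519))
[[150 130  97  71  52  55  63  62  71  69  90  91  97  93]
 [151 128  97  70  52  57  63  74  70  64  68  71  75  75]
 [151 135 100  68  60  81 103 113 102  76  66  59  51  62]
 [148 129  96  67  86 125 150 149 134  95  72  57  59  56]
 [152 130  96  78 110 156 178 168 141 106  72  64  52  62]
 [150 135 102  99 136 171 173 156 119  91  68  62  50  57]
 [148 127 100 100 142 158 147 118  96  71  59  51  61  62]
 [153 129  98  85 107 120 104  85  72  60  58  58  55  55]
 [153 133  94  69  76  76  69  53  61  55  59  57  56  60]
 [151 129  97  67  57  59  58  47  52  60  59  54  63  53]]
```

```bash
python3 -c "
from workcell import manip
print(manip.sign_off())"
```

```text
the job is handed in; nothing more can be done
None
```

I handed the job in at about 32 s of the 72 s. The hub is on the stand's ledges and the axle runs through the red ear, the hub and the blue ear. Its shoulder is against the red ear to within the 1–2 mm the cameras resolve. I let go of both and did not touch the bystanders; the sign-off gave no verdict.

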